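# Weigh the weld kit and lock it into the booth

## Robot

A 6-joint arm with a two-finger parallel gripper is mounted at the origin on the work surface. World frame = base frame: x ahead of the robot, y to its left, z up, the work surface at z = 0. Lengths are in m, angles in rad, forces in N, time in s.
With the tool pointing down it reaches from about 0.275 to 0.75 m from the base axis. Payload 10.2 kg.
Tool frame: the origin (TCP) lies at the very end of the fingers, on their centre line; the grasp point (between the pads) lies 19 mm behind it; z points along the fingers, y is the line along which they close (so a half turn about z gives the same grasp; the last joint's range is limited). The gripper opens to 88 mm and grips with 3 to 60 N. Pads are 18 mm wide; open, the fingers measure 123 mm over their backs; the gripper's body (75 mm by 187 mm) begins 45 mm behind the grasp point.
Start: joints at [1.007, 0.313, 1.498, -0, 1.331, -0.223], TCP at [0.175, 0.495, 0.218] pointing down, gripper open.
Joint ranges: [-2.94, 2.94], [-0.97, 2.17], [0.19, 2.56], [-1.23, 4.37], [0.02, 3.11], [-2.88, 2.88]. Speed limits (rad/s): [2.39, 2.39, 3.01, 3.14, 3.14, 3.14].

## Interface

Orientations are given as a unit quaternion [x, y, z, w].
In Python, from rig import ctrl gives the robot as it stands.
- The arm moves only by the tool drive_tool, never from a script. Its argument "commands" is a list that holds one entry, the list of rows, each a list of 7 numbers: the shift along the tool's x, y, z in cm, then the turn, a rotation vector about the tool's x, y, z in degrees, then the gripper command: -1 is fully open, 1 is shut, values between are in proportion. In form: [[[x, y, z, ax, ay, az, grip], ...]]. A call has 1 to 5 rows; each row shifts and turns the commanded pose from where the row before left it, along the tool's axes as they then stand; what a row does not reach is not made up. A row lasts 1/10 s, in which the tool goes at most 50 mm and 8.59 degrees, less where a joint would pass 70% of its speed; a pose out of reach is approached as far as the arm can. A call is refused whole if a number of a shift passes 5 or a number of a turn 8.59, either way. A call with a gripper value outside its range is refused whole. The fingers move at their own pace and stop on an object; "force" is the grip in N (left out, the last holds). Time passes only in rows, so rows that do not move let the fingers close. It gives the time, the measured TCP pose, the force, the opening and the grip force at its end, in the units of the state.
- ctrl.get_obs(): the state, without advancing time (a new reading comes with each control period).
- ctrl.grab_frame(name): name is "scene" or "top"; returns the picture (420x560x3 uint8, red, green, blue); there is no depth.
- ctrl.calibration(name): a dict with "mtx" (3x3 intrinsics, pixels), "cam_to_world" (4x4, takes a point from camera to world coordinates). Camera axes: x right, y down, z forward; pixel columns grow to the right and rows downward; lengths in m; the calibration is good to about 2 mm. A picture is of the moment at which its call begins. calibration takes no time and is no camera call.
- ctrl.job_done(): hands the job in; it is judged then, once.
The state is a dict: "time": time; "joint_positions": joint angles; "joint_vel": joint speeds; "joint_efforts": joint torques, N m; "eef_pos": TCP position; "tool_rot": TCP orientation; "force": force on the tool from outside, world axes, zero at the start; "ft_torque": the same for the moment, N m; "width": finger opening in m; "finger_force": force on a finger pad.
Only numpy, scipy, OpenCV 4.12 (cv2) and the standard library are available. Lean on these libraries where they do the work, as an engineer would, in place of code of your own. Each camera call takes 0.05 s, during which the arm holds its last target. There are 200 camera calls.

## Task

The far pan of the bench balance holds a kit of two or three steel fittings waiting to be welded: leave them there and stand brass weights on the near pan until the beam rests level with your hands off. Then move every fitting into the grey sliding tray of the blue booth, after that push the tray fully home, and only then swing the yellow lock lever fully across behind it. Finish with all the brass weights back in their wooden box and the balance empty, and leave the bottle, the can and the spanner where they are.

Things in the scene. Friction and masses are not known exactly. Their poses are not given: they have to be found in the camera images.
- beam (a joint): Tilt of the balance beam, rad: 0 level, positive with the far (load) pan low, from -0.12 to 0.12. It stays level when the pans carry equal mass and settles within about 1 s; 50 g more in one pan tilts it about 0.08 rad, 90 g or more drives it to its stop. Where on its pan a load sits makes no difference. The empty balance is level.
- load_pan: Load pan, the far one of a red two-pan balance that is fixed to the bench: a steel plate 130 mm along x by 180 mm along y, with a rim 7 mm high and 3 mm thick. Origin: centre of its upper (floor) face, 80 mm above the bench at level; it rises and sinks up to 12 mm with the beam but always stays flat. x runs along the beam, away from the weight pan.
- weight_pan: Weight pan, the near one of the balance, same size and axes as the load pan, its centre 200 mm from the other's. Empty at the start. Origin: centre of its upper (floor) face. Between the pans is only the balance's red housing and a small dial whose top is 106 mm above the bench; the red pointer on it stands upright at level.
- boss_c (a point): May be absent. Centre (half-way up its height, middle of its footprint) of a loose steel fitting, the boss: a copper-coloured disc 27 mm across and 12 mm high with a black dot on top, mass 50 g, lying flat on the load pan at the start. Fittings are best gripped with the fingers closing along their own y axis.
- lug_c (a point): May be absent. Centre (half-way up its height, middle of its footprint) of a loose steel fitting, the lug: a dark steel bar 40 mm (its x) by 20 mm (its y) by 16 mm high, with a black dot on top, mass 100 g, on the load pan at the start.
- angle_c (a point): May be absent. Centre (half-way up its height, middle of its footprint) of a loose steel fitting, the angle bracket: dark steel, 50 mm (x) by 30 mm (y), 37 mm high in all; an 8 mm thick foot with an 8 mm thick wall standing along its -x end, mass 150 g, on the load pan at the start. Its centre of mass lies 8 mm towards -x from this point; from above it can be gripped across its 30 mm width, fingertips down to the foot, about 12 mm towards -x from this point.
- clevis_c (a point): May be absent. Centre (half-way up its height, middle of its footprint) of a loose steel fitting, the clevis: dark steel U, 50 mm (x) by 34 mm (y), 35 mm high; a 7 mm foot with a 7 mm thick wall standing at each x end, mass 200 g, on the load pan at the start. Grip it at its centre across its 34 mm width with the fingertips down at the foot, or by the walls.
- w200a_c (a point): Centre (half-way up) of a brass knob weight of 200 g: a flat disc 40 mm across and 17 mm high with a knob 14 mm across and 14 mm high standing on its middle, 31 mm high in all; z up its axis. Held easily by the knob. Never absent.
- w200b_c (a point): Centre (half-way up) of a brass knob weight of 200 g: a flat disc 40 mm across and 17 mm high with a knob 14 mm across and 14 mm high standing on its middle, 31 mm high in all; z up its axis. Held easily by the knob. Never absent. A twin of the other.
- w100_c (a point): Centre (half-way up) of a brass knob weight of 100 g: a flat disc 31 mm across and 13.5 mm high with a knob 13 mm across and 14 mm high standing on its middle, 27.5 mm high in all; z up its axis. Held easily by the knob. Never absent.
- w50_c (a point): Centre (half-way up) of a brass knob weight of 50 g: a flat disc 25 mm across and 8.5 mm high with a knob 12 mm across and 14 mm high standing on its middle, 22.5 mm high in all; z up its axis. Held easily by the knob. Never absent.
- wbox_in (a point): Centre of the inner floor of the weight box: an open wooden tray fixed on the bench to the robot's right, inside 190 mm (x) by 150 mm (y), floor 5 mm above the bench, walls 5 mm thick and 18 mm high from the bench. All four weights stand in it at the start.
- tray_floor (a point): Centre of the inner floor of the grey sliding tray of the blue welding booth, to the robot's left: inside 142 mm (x) by 132 mm (y), floor 26 mm above the bench, walls 16 mm higher than that floor. The booth has a low blue side sheet (45 mm) on its left and a blue back sheet (110 mm) 240 mm beyond the tray's fully-out centre. Axes as the booth's: x points the way the tray slides home, away from the robot.
- tray_handle (a point): Grip point on the orange upright handle on the tray's near end: a tab 12 mm thick (along the slide, x), 32 mm wide (y), reaching from 28 mm to 90 mm above the bench; this point is on its middle, 75 mm above the bench. It moves with the tray.
- shuttle (a joint): How far the tray has been pushed in along its slide, m: 0 fully out, 0.12 fully home against the stop. It starts between 0 and 0.04, slides with about 1.5 N of friction and stays where it is left.
- lock (a joint): Angle of the yellow lock lever, rad: at 0 the arm points out towards the robot, beside the tray's path (unlocked); at 1.57 it lies across behind the tray's near end (locked). It turns clockwise seen from above, takes about 1 N at the knob and stays where it is left. It starts between 0 and 0.25.
- lock_knob (a point): Point on the lock lever's upright black knob (14 mm across, from 49 to 91 mm above the bench), on its axis, 73 mm above the bench. It runs on a circle of 55 mm radius about the pivot.
- lock_pivot (a point): Point on the vertical hinge axis of the lock lever, at the same height as lock_knob.
- spray: Bystander: white bottle with a red cap, 60 mm across, 150 mm high; origin under its base. To be left alone.
- tin: Bystander: blue can, 50 mm across, 60 mm high; origin under its base. To be left alone.
- spanner: Bystander: spanner 160 mm long lying on the bench near the robot. To be left alone.
There are look-alikes about, which are no part of the job. Leave any red or turquoise look-alike of the part that bears lug_c alone.

How it is judged:
On the way, in this order (a step that is already met when the one before it is completed fails the run):
1. with every fitting still on the load pan, the beam rests level (within 0.03 rad), balanced by weights, fingers off (value of joint beam between -0.03 and 0.03 rad and x of boss_c in the frame of load_pan between -0.065 and 0.065 m and y of boss_c in the frame of load_pan between -0.09 and 0.09 m and z of boss_c in the frame of load_pan between 0 and 0.04 m and x of lug_c in the frame of load_pan between -0.065 and 0.065 m and y of lug_c in the frame of load_pan between -0.09 and 0.09 m and z of lug_c in the frame of load_pan between 0 and 0.04 m and x of angle_c in the frame of load_pan between -0.065 and 0.065 m and y of angle_c in the frame of load_pan between -0.09 and 0.09 m and z of angle_c in the frame of load_pan between 0 and 0.04 m and x of clevis_c in the frame of load_pan between -0.065 and 0.065 m and y of clevis_c in the frame of load_pan between -0.09 and 0.09 m and z of clevis_c in the frame of load_pan between 0 and 0.04 m and contact force between the fingers and anything else below 0.3 N and contact force between the arm and load_pan below 0.1 N and contact force between the arm and weight_pan below 0.1 N), for 1 s.
2. every fitting lies in the sliding tray, let go, with the tray not yet pushed home (x of boss_c in the frame of tray_floor between -0.075 and 0.075 m and y of boss_c in the frame of tray_floor between -0.07 and 0.07 m and z of boss_c in the frame of tray_floor between 0 and 0.035 m and x of lug_c in the frame of tray_floor between -0.075 and 0.075 m and y of lug_c in the frame of tray_floor between -0.07 and 0.07 m and z of lug_c in the frame of tray_floor between 0 and 0.035 m and x of angle_c in the frame of tray_floor between -0.075 and 0.075 m and y of angle_c in the frame of tray_floor between -0.07 and 0.07 m and z of angle_c in the frame of tray_floor between 0 and 0.035 m and x of clevis_c in the frame of tray_floor between -0.075 and 0.075 m and y of clevis_c in the frame of tray_floor between -0.07 and 0.07 m and z of clevis_c in the frame of tray_floor between 0 and 0.035 m and contact force between the fingers and anything else below 0.3 N and value of joint shuttle below 0.1 m), for 0.2 s.
3. the tray is fully home with the fittings in it (x of boss_c in the frame of tray_floor between -0.075 and 0.075 m and y of boss_c in the frame of tray_floor between -0.07 and 0.07 m and z of boss_c in the frame of tray_floor between 0 and 0.035 m and x of lug_c in the frame of tray_floor between -0.075 and 0.075 m and y of lug_c in the frame of tray_floor between -0.07 and 0.07 m and z of lug_c in the frame of tray_floor between 0 and 0.035 m and x of angle_c in the frame of tray_floor between -0.075 and 0.075 m and y of angle_c in the frame of tray_floor between -0.07 and 0.07 m and z of angle_c in the frame of tray_floor between 0 and 0.035 m and x of clevis_c in the frame of tray_floor between -0.075 and 0.075 m and y of clevis_c in the frame of tray_floor between -0.07 and 0.07 m and z of clevis_c in the frame of tray_floor between 0 and 0.035 m and value of joint shuttle above 0.112 m and value of joint lock below 0.8 rad), for 0.2 s.
4. the lock lever is swung fully across (value of joint shuttle above 0.112 m and value of joint lock above 1.4 rad), for 0.2 s.
At the end, for the whole second after the job is handed in: Every fitting lies in the sliding tray, the tray is home (joint over 0.112 m), the lock lever is across (over 1.4 rad), all four weights are in the wooden box, and the empty beam is level within 0.03 rad (all of step 4 and x of boss_c in the frame of tray_floor between -0.075 and 0.075 m and y of boss_c in the frame of tray_floor between -0.07 and 0.07 m and z of boss_c in the frame of tray_floor between 0 and 0.035 m and x of lug_c in the frame of tray_floor between -0.075 and 0.075 m and y of lug_c in the frame of tray_floor between -0.07 and 0.07 m and z of lug_c in the frame of tray_floor between 0 and 0.035 m and x of angle_c in the frame of tray_floor between -0.075 and 0.075 m and y of angle_c in the frame of tray_floor between -0.07 and 0.07 m and z of angle_c in the frame of tray_floor between 0 and 0.035 m and x of clevis_c in the frame of tray_floor between -0.075 and 0.075 m and y of clevis_c in the frame of tray_floor between -0.07 and 0.07 m and z of clevis_c in the frame of tray_floor between 0 and 0.035 m and x of w200a_c in the frame of wbox_in between -0.098 and 0.098 m and y of w200a_c in the frame of wbox_in between -0.078 and 0.078 m and z of w200a_c in the frame of wbox_in between 0 and 0.035 m and x of w200b_c in the frame of wbox_in between -0.098 and 0.098 m and y of w200b_c in the frame of wbox_in between -0.078 and 0.078 m and z of w200b_c in the frame of wbox_in between 0 and 0.035 m and x of w100_c in the frame of wbox_in between -0.098 and 0.098 m and y of w100_c in the frame of wbox_in between -0.078 and 0.078 m and z of w100_c in the frame of wbox_in between 0 and 0.035 m and x of w50_c in the frame of wbox_in between -0.098 and 0.098 m and y of w50_c in the frame of wbox_in between -0.078 and 0.078 m and z of w50_c in the frame of wbox_in between 0 and 0.035 m and value of joint beam between -0.03 and 0.03 rad); the robot touches nothing.
It fails at once if the spray is shifted by more than 4 cm (distance of spray from where it was at the start of the episode above 0.04 m).
It fails at once if the tin is shifted by more than 4 cm (distance of tin from where it was at the start of the episode above 0.04 m).
It fails at once if the spanner is shifted by more than 4 cm (distance of spanner from where it was at the start of the episode above 0.04 m).
Of boss, lug, angle, clevis only 2 to 3 are there at a start; the rules pass over those that are not, and their reading is None.
At some moment in a run one of w200a, w200b, w100, w50 may be knocked a few centimetres aside while the robot is not near it.
Once in a run the grip may slacken for a moment while it holds something.
It also fails if it takes over 210 s, if anything falls off the work surface, if the arm or the gripper's body presses on something with over 40 N, if the wrist force passes 120 N, or if a joint passes its speed limit or range.

## Working session

There is one attempt and no reset: what is moved stays moved. The work goes in short steps, Python scripts to look and compute and a tool call to move; the robot and the scene stay as the last step left them, time stands still between calls to the robot, and variables do not carry over. Pictures are saved under pics/ and viewed, at most 14 in all, crops included, and the job is handed in when it is done.

Besides the shell and the picture viewer there is one more tool, called as name(argument=value, ...), one argument or row to a line, values as JSON. drive_tool: Moves the arm, as the interface text tells. Its arguments: {"type":"object","properties":{"commands":{"type":"array"},"force":{"type":"number"}},"required":["commands"]}

```bash
mkdir -p pics; ls
python3 - <<'E'
from rig import ctrl
import cv2,numpy as np
np.set_printoptions(precision=4,suppress=True)
o=ctrl.get_obs();print(o)
for n in("scene","top"):
    f=ctrl.grab_frame(n);cv2.imwrite(f"pics/{n}0.png",f[:,:,::-1]);c=ctrl.calibration(n);print(n,c["mtx"],c["cam_to_world"])
E
```

```text
pics
{'time': 0.0, 'joint_positions': array([ 1.0066,  0.3134,  1.4984,  0.    ,  1.331 , -0.2234]), 'joint_vel': array([ 0.0003, -0.0019,  0.0008,  0.0016,  0.0003, -0.0003]), 'joint_efforts': array([  0.0006, -40.2216, -25.2269,   0.0694,   0.0353,  -0.0001]), 'eef_pos': array([0.1753, 0.4946, 0.2176]), 'tool_rot': array([ 0.1696,  0.9855, -0.0006, -0.0002]), 'force': array([ 0.5709, -0.4345,  0.0709]), 'ft_torque': array([-0.0257, -0.0081, -0.0417]), 'finger_force': 0.0, 'width': 0.08837573519678274}
scene [[406.6798   0.     280.6686]
 [  0.     406.6798 209.5157]
 [  0.       0.       1.    ]] [[ 0.4     0.6782 -0.6165  1.1016]
 [ 0.9165 -0.2977  0.2671 -0.2456]
 [-0.0024 -0.6719 -0.7407  0.7145]
 [ 0.      0.      0.      1.    ]]
top [[466.9683   0.     283.5242]
 [  0.     466.9683 208.3471]
 [  0.       0.       1.    ]] [[ 0.0232 -0.9926  0.1193  0.4275]
 [-0.9997 -0.0222  0.0101 -0.0265]
 [-0.0073 -0.1195 -0.9928  1.2922]
 [ 0.      0.      0.      1.    ]]
```

View pics/top0.png

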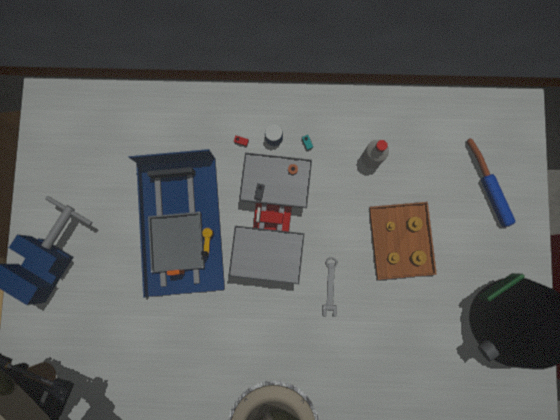

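View pics/scene0.png

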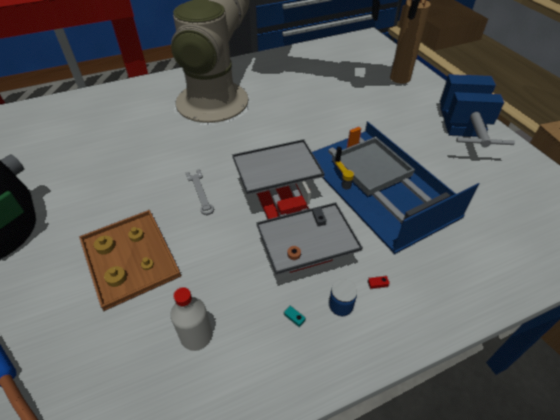

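The top view shows a boss at (292,169) and a dark fitting at (260,190) on the load pan. The red (241,140) and turquoise (307,142) bars beyond the balance are look-alikes. The weights are at (390,227), (414,225), (394,258) and (418,258). I'll check these in one close crop.

```bash
cat > h.py <<'E'
import cv2,numpy as np
from rig import ctrl
np.set_printoptions(precision=4,suppress=True)
def ray(n,u,v,z):
    c=ctrl.calibration(n);T=c["cam_to_world"];d=T[:3,:3]@np.linalg.solve(c["mtx"],[u,v,1.]);o=T[:3,3]
    return o+d*(z-o[2])/d[2]
def proj(n,p):
    c=ctrl.calibration(n);T=np.linalg.inv(c["cam_to_world"]);q=c["mtx"]@(T[:3,:3]@np.array(p)+T[:3,3]);return q[:2]/q[2]
def shot(name):
    f={n:ctrl.grab_frame(n)[:,:,::-1] for n in("scene","top")}
    for n in f: cv2.imwrite(f"pics/{n}_{name}.png",f[n])
    return f
def crop(im,x0,y0,w,h,s): return cv2.resize(im[y0:y0+h,x0:x0+w],None,fx=s,fy=s,interpolation=cv2.INTER_CUBIC)
E
python3 - <<'E'
from h import *
t=cv2.imread("pics/top0.png");s=cv2.imread("pics/scene0.png")
a=crop(t,225,150,100,75,4);b=crop(t,362,195,80,90,4)[:300,:];b=cv2.resize(t[195:285,362:442],(400,300))
c=crop(s,250,200,120,90,10/3);d=crop(t,130,145,100,150,3);d=cv2.resize(t[145:300,125:235],(400,300))
a=cv2.resize(a,(400,300));c=cv2.resize(c,(400,300))
cv2.imwrite("pics/c0.png",np.vstack([np.hstack([a,b]),np.hstack([c,d])]))
E
```

```text
(no output)
```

View pics/c0.png

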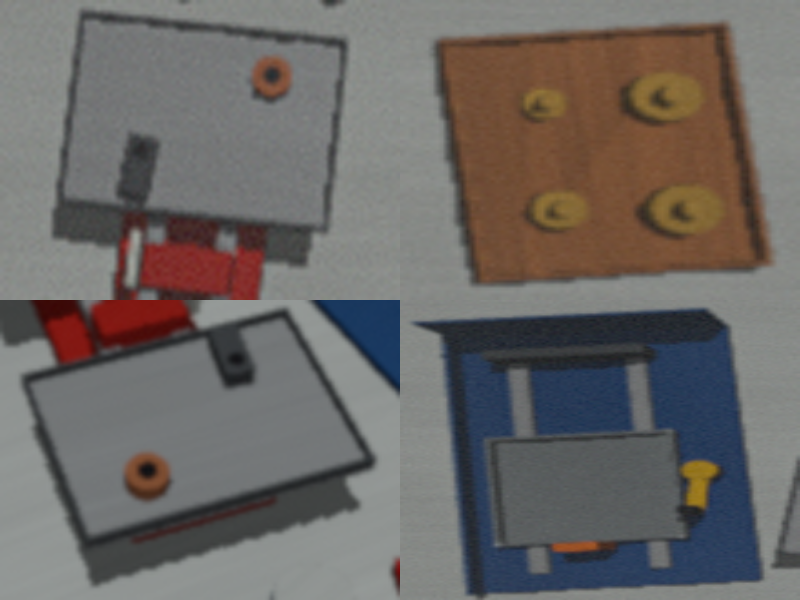

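The load pan holds only the lug (dark bar, black dot, about (260,190)) and the copper boss (292,169), which is 150 g, so I need w100 + w50. w50 is the smallest brass (391,226) and w100 is at (394,258). The tray is partly out, with the lever pointing towards the robot.

Run:
```python
from h import *
t=cv2.imread("pics/top0.png");s=cv2.imread("pics/scene0.png")
for k,(n,im,roi) in enumerate([("top",t,(362,195,80,90)),("scene",s,(75,205,110,100))]):
    hsv=cv2.cvtColor(im,cv2.COLOR_BGR2HSV);x,y,w,h=roi
    m=np.zeros(im.shape[:2],np.uint8);m[y:y+h,x:x+w]=cv2.inRange(hsv,(18,120,90),(35,255,255))[y:y+h,x:x+w]
    N,_,st,ce=cv2.connectedComponentsWithStats(m)
    for i in range(1,N):
        if st[i,4]>15:print(n,ce[i],st[i,2:],ray(n,*ce[i],.016)[:2])
def L(l,pts,z,n="top"):
    P=np.array([ray(n,*p,z)[:2] for p in pts]);print(l,P.round(3).tolist(),"c",P.mean(0));return P
def ang(a,b):return np.degrees(np.arctan2(*(b-a)[::-1]))
P=L("load",[(245.5,153),(311.75,160),(307,207.5),(240,200)],.075);print(ang(P[3],P[0]),ang(P[2],P[1]),ang(P[1],P[0]))
P=L("weight",[(234,226),(304,233),(300,284),(229,277)],.097);print(ang(P[3],P[0]),ang(P[2],P[1]),ang(P[1],P[0]))
P=L("tray",[(148.9,216.3),(200.4,212.2),(203.7,269),(150.6,272.1)],.042);print(ang(P[3],P[0]),ang(P[2],P[1]),ang(P[1],P[0]),np.linalg.norm(P[0]-P[1]),np.linalg.norm(P[0]-P[3]))
P=L("box",[(370.5,206.5),(427,203.5),(435,274),(377,279.5)],.018);print(ang(P[3],P[0]),ang(P[2],P[1]),ang(P[1],P[0]))
L("knobtop",[(204.8,254.6)],.088);L("pivot",[(207.5,231.8)],.045);L("handle",[(175,273)],.09)
L("lug top",[(260.3,184),(264.4,184.8),(260,200.5),(255,199)],.084);L("boss top",[(293,169)],.08)
L("bottle",[(375,155)],0.03);L("tin",[(274,135)],.06)
```

```text
top [414.8456 223.3423] [ 15  14 149] [ 0.5476 -0.3738]
top [390.4906 225.6038] [ 9  8 53] [ 0.5398 -0.3073]
top [418.72   257.1933] [ 15  15 150] [ 0.4556 -0.3834]
top [393.3956 257.5275] [11 12 91] [ 0.4531 -0.3148]
scene [134.6847 232.9189] [ 15  12 111] [ 0.4546 -0.3165]
scene [102.7083 242.8125] [ 19  15 192] [ 0.4546 -0.3848]
scene [146.0323 263.1183] [12 13 93] [ 0.5455 -0.3093]
scene [113.6612 274.3636] [ 21  17 242] [ 0.5468 -0.3749]
load [[0.72, 0.091], [0.705, -0.086], [0.577, -0.076], [0.593, 0.101]] c [0.6489 0.0074]
-4.657274956988531 -4.677606321023163 85.07784671581335
weight [[0.523, 0.112], [0.509, -0.068], [0.379, -0.061], [0.393, 0.12]] c [0.4509 0.0256]
-3.5385831171975117 -3.4475793915532646 85.58215252887449
tray [[0.548, 0.349], [0.562, 0.21], [0.411, 0.195], [0.399, 0.335]] c [0.48   0.2722]
5.043007472170723 5.853398797813313 95.86504287083672 0.13927130398733079 0.1494301748466423
box [[0.591, -0.252], [0.603, -0.407], [0.411, -0.426], [0.393, -0.27]] c [ 0.4996 -0.3389]
5.107073173950675 5.655612299121012 94.34128022009547
knobtop [[0.448, 0.185]] c [0.448  0.1852]
pivot [[0.51, 0.188]] c [0.5096 0.1881]
handle [[0.399, 0.259]] c [0.3994 0.259 ]
lug top [[0.636, 0.048], [0.634, 0.037], [0.592, 0.048], [0.596, 0.061]] c [0.6142 0.0485]
boss top [[0.678, -0.037]] c [ 0.6784 -0.0368]
bottle [[0.733, -0.262]] c [ 0.7329 -0.2624]
tin [[0.775, 0.016]] c [0.7751 0.0164]
```

drive_tool(
  commands=[
    [[0,0,0,0,0,-6.5,0.27],[0,0,0,0,0,-6.5,0.27],[0,0,0,0,0,-6.5,0.27],[-1.6,-4.7,0,0,0,0,0.27],[-1.6,-4.7,0,0,0,0,0.27]],
  ],
  force=15,
)

```text
time: 0.6
eef_pos: [0.2072, 0.3997, 0.2173]
tool_rot: [-0.001, 1.0, -0.001, -0.0]
force: [1.6, -0.6, 0.0]
width: 0.0502
finger_force: 0.0
```

drive_tool(
  commands=[
    [[-1.6,-4.7,0,0,0,0,0.27],[-1.6,-4.7,0,0,0,0,0.27],[-1.6,-4.7,0,0,0,0,0.27],[-1.6,-4.7,0,0,0,0,0.27],[-1.6,-4.7,0,0,0,0,0.27]],
  ],
)

```text
time: 1.1
eef_pos: [0.2873, 0.164, 0.2181]
tool_rot: [-0.0, 1.0, 0.0, 0.0]
force: [-0.1, -0.0, -0.4]
width: 0.0323
finger_force: 0.0
```

drive_tool(
  commands=[
    [[-1.6,-4.7,0,0,0,0,0.27],[-1.6,-4.7,0,0,0,0,0.27],[-1.6,-4.7,0,0,0,0,0.27],[-1.6,-4.7,0,0,0,0,0.27],[-1.6,-4.7,0,0,0,0,0.27]],
  ],
)

```text
time: 1.6
eef_pos: [0.3672, -0.0715, 0.2181]
tool_rot: [0.001, 1.0, 0.0, 0.0]
force: [1.3, 0.3, 0.0]
width: 0.0322
finger_force: 0.0
```

drive_tool(
  commands=[
    [[-1.6,-4.7,0,0,0,0,0.27],[-1.6,-4.7,0,0,0,0,0.27],[-1.6,-4.7,0,0,0,0,0.27],[-1.6,-4.7,0,0,0,0,0.27],[0,0,0,0,0,0,0.27]],
  ],
)

```text
time: 2.1
eef_pos: [0.4315, -0.2616, 0.2166]
tool_rot: [0.002, 1.0, 0.0, -0.001]
force: [0.7, 0.7, 0.2]
width: 0.0319
finger_force: 0.0
```

drive_tool(
  commands=[
    [[-1.1,-2.7,3,0,0,0,0.27],[-1.15,-2.7,3,0,0,0,0.27],[0,0,4,0,0,0,0.27],[0,0,4,0,0,0,0.27],[0,0,2,0,0,0,0.27]],
  ],
)

```text
time: 2.6
eef_pos: [0.4523, -0.3096, 0.0548]
tool_rot: [0.0, 1.0, 0.002, -0.002]
force: [1.2, -0.6, -0.1]
width: 0.0322
finger_force: 0.0
```

Run:
```python
from h import *
f=shot("a");print(ctrl.get_obs()["eef_pos"])
a=cv2.resize(f["scene"][170:320,60:260],(800,600))
cv2.imwrite("pics/ca.png",a)
```

```text
[ 0.4523 -0.3096  0.0555]
```

View pics/ca.png

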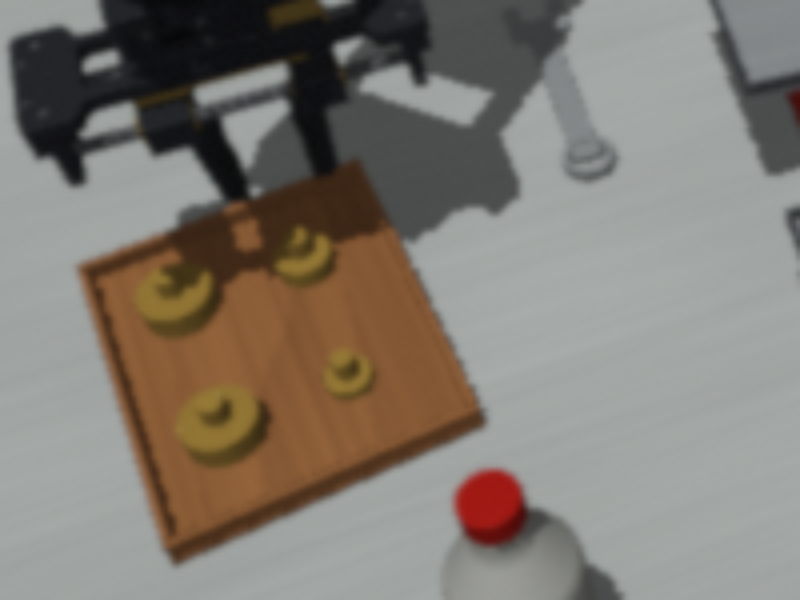

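Run:
```python
from h import *
print(ray("scene",130,215.6,.055),proj("scene",[.4523,-.3096,.0555]))
print("w100 knob",ray("scene",135,229.5,.0305),"w50",ray("scene",60+346/4,170+360/4,.025), "disc50",ray("scene",60+348/4,170+377/4,.012),"disc100",ray("scene",60+303/4,170+262/4,.014))
```

```text
[ 0.4379 -0.3133  0.055 ] [132.8252 219.5407]
w100 knob [ 0.4586 -0.3127  0.0305] w50 [ 0.5452 -0.3061  0.025 ] disc50 [ 0.546  -0.3084  0.012 ] disc100 [ 0.4611 -0.3159  0.014 ]
```

drive_tool(
  commands=[
    [[-0.4,-0.5,1.5,0,0,0,0.27],[0,0,1.8,0,0,0,0.27],[0,0,0,0,0,0,0.27],[0,0,0,0,0,0,1],[0,0,0,0,0,0,1]],
  ],
)

```text
time: 3.2
eef_pos: [0.4581, -0.3167, 0.0267]
tool_rot: [0.0, 1.0, -0.001, 0.001]
force: [-0.1, 0.2, 0.2]
width: 0.0185
finger_force: 0.0
```

drive_tool(
  commands=[
    [[0,0,0,0,0,0,1],[0,0,0,0,0,0,1],[0,0,0,0,0,0,1]],
  ],
)

```text
time: 3.5
eef_pos: [0.4577, -0.3164, 0.0255]
tool_rot: [0.0, 1.0, -0.0, 0.0]
force: [-0.1, -0.9, -0.3]
width: 0.0005
finger_force: 0.0
```

Run:
```python
from h import *
f=shot("b");o=ctrl.get_obs();print(o["eef_pos"],o["tool_rot"],proj("scene",o["eef_pos"]))
a=cv2.resize(f["scene"][190:265,90:190],(800,600),interpolation=cv2.INTER_CUBIC)
cv2.imwrite("pics/cb.png",a)
```

```text
[ 0.4576 -0.3164  0.0253] [ 0.0002  1.     -0.0001  0.0001] [133.8684 231.2253]
```

View pics/cb.png

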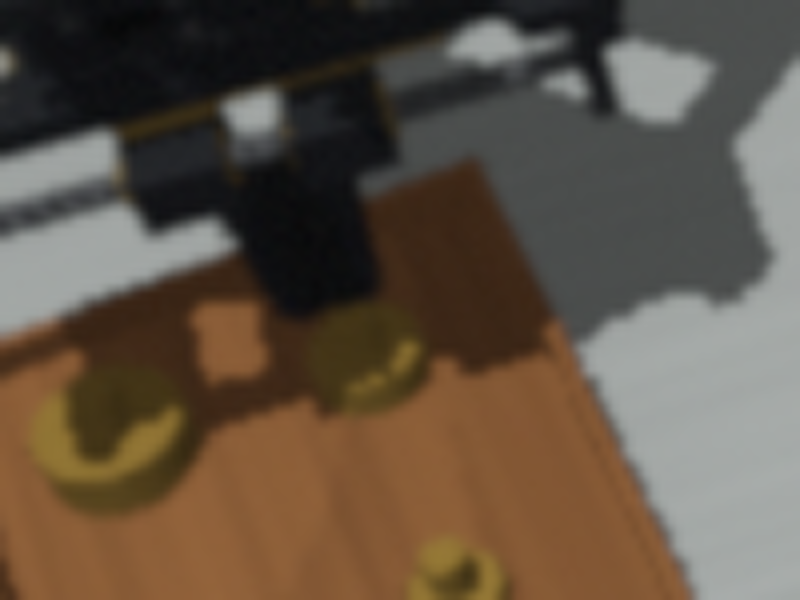

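Run:
```python
from h import *
f=cv2.imread("pics/scene_b.png");t=cv2.imread("pics/top_b.png")
for u,v,z in[(136,233.7,.014),(135.9,232.5,.0305),(131.2,228.5,.0253)]:print(ray("scene",u,v,z))
print("prev disc", ray("scene",60+303/4,170+262/4,.014))
a=cv2.resize(f[205:250,105:165],(800,600),interpolation=cv2.INTER_CUBIC)
a=np.clip(a.astype(float)*2.2,0,255).astype(np.uint8)
b=cv2.resize(t[205:280,350:450],(800,600),interpolation=cv2.INTER_CUBIC);b=np.clip(b.astype(float)*1.8,0,255).astype(np.uint8)
cv2.imwrite("pics/cb2.png",cv2.resize(np.hstack([a,b]),(800,300)))
```

```text
[ 0.4561 -0.3145  0.014 ]
[ 0.4679 -0.3124  0.0305]
[ 0.4475 -0.3204  0.0253]
prev disc [ 0.4611 -0.3159  0.014 ]
```

View pics/cb2.png

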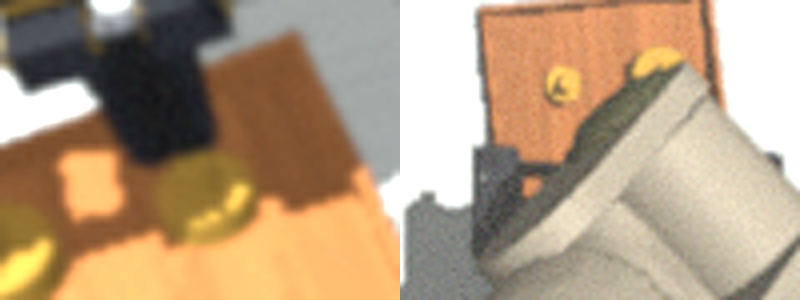

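drive_tool(
  commands=[
    [[0,0,0,0,0,0,0.3],[0,0,0,0,0,0,0.3],[0,0,0.3,0,0,0,0.3],[0,0,0.2,0,0,0,0.3],[0,0,0,0,0,0,0.3]],
  ],
)

```text
time: 4.1
eef_pos: [0.4574, -0.3161, 0.0197]
tool_rot: [0.0, 1.0, 0.0, -0.0]
force: [-0.6, 0.1, 0.3]
width: 0.0309
finger_force: 0.0
```

drive_tool(
  commands=[
    [[0,0,0,0,0,0,1],[0,0,0,0,0,0,1],[0,0,0,0,0,0,1],[0,0,0,0,0,0,1],[0,0,0,0,0,0,1]],
  ],
)

```text
time: 4.6
eef_pos: [0.4576, -0.3163, 0.0202]
tool_rot: [0.0, 1.0, -0.0, 0.0]
force: [0.9, 0.5, 0.2]
width: 0.0007
finger_force: 0.0
```

drive_tool(
  commands=[
    [[0,0,0.2,0,0,0,1],[0,0,0,0,0,0,1],[0,0,0.2,0,0,0,1],[0,0,0,0,0,0,1]],
  ],
)

```text
time: 5.0
eef_pos: [0.4575, -0.3162, 0.0158]
tool_rot: [0.0, 1.0, 0.0, -0.0]
force: [0.4, -0.2, -1.3]
width: 0.0002
finger_force: 0.0
```

drive_tool(
  commands=[
    [[0,0,0.2,0,0,0,1],[0,0,0,0,0,0,1],[0,0,0,0,0,0,1]],
  ],
)

```text
time: 5.3
eef_pos: [0.4576, -0.3163, 0.0141]
tool_rot: [0.0, 1.0, 0.0, -0.0]
force: [0.7, 0.8, 0.0]
width: 0.0006
finger_force: 0.0
```

Run:
```python
from h import *
f=shot("c");o=ctrl.get_obs();print(o["eef_pos"],proj("scene",o["eef_pos"]))
a=cv2.resize(f["scene"][205:250,105:165],(800,600),interpolation=cv2.INTER_CUBIC)
a=np.clip(a.astype(float)*2.2,0,255).astype(np.uint8)
cv2.imwrite("pics/cc.png",a)
```

```text
[ 0.4576 -0.3163  0.0141] [135.2554 234.3968]
```

View pics/cc.png

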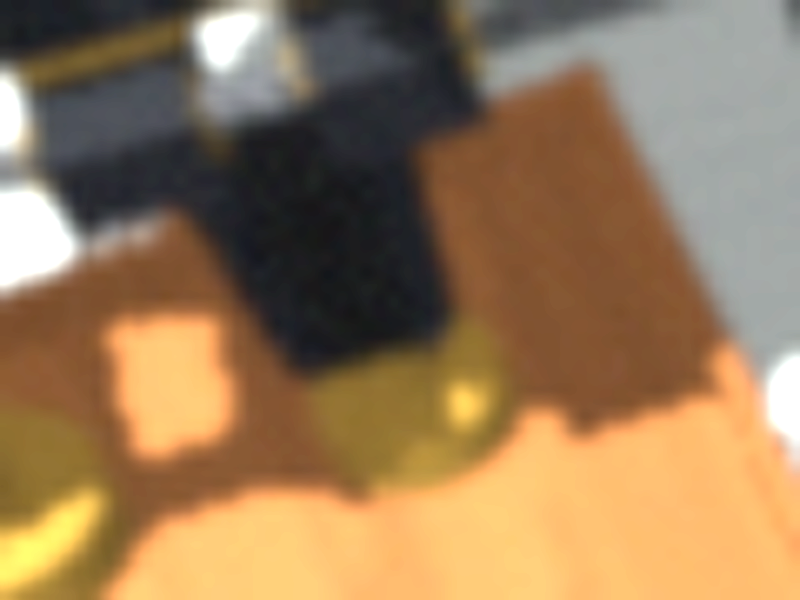

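drive_tool(
  commands=[
    [[0,0,0.2,0,0,0,1],[0,0,0,0,0,0,1]],
  ],
)

```text
time: 5.6
eef_pos: [0.4578, -0.3165, 0.0123]
tool_rot: [0.0, 1.0, -0.0, 0.0]
force: [-0.5, 0.7, 2.3]
width: 0.0005
finger_force: 1.4
```

drive_tool(
  commands=[
    [[0,0,0.2,0,0,0,1],[0,0,0,0,0,0,1]],
  ],
)

```text
time: 5.8
eef_pos: [0.458, -0.3166, 0.0122]
tool_rot: [0.0, 1.0, -0.001, 0.0]
force: [-5.2, 5.3, 22.5]
width: 0.0004
finger_force: 10.9
```

drive_tool(
  commands=[
    [[0,0,-0.6,0,0,0,1],[0,0,0,0,0,0,0.3],[0,0,0,0,0,0,0.3],[0,0,0.3,0,0,0,0.3],[0,0,0.3,0,0,0,0.3]],
  ],
)

```text
time: 6.3
eef_pos: [0.4575, -0.3162, 0.0095]
tool_rot: [0.0, 1.0, 0.0, -0.0]
force: [0.3, 0.4, -0.3]
width: 0.0302
finger_force: 0.0
```

drive_tool(
  commands=[
    [[0,0,0.2,0,0,0,0.3],[0,0,0,0,0,0,0.3]],
  ],
)

```text
time: 6.5
eef_pos: [0.4574, -0.3161, 0.0076]
tool_rot: [0.0, 1.0, 0.0, -0.0]
force: [0.5, -0.7, -0.0]
width: 0.0307
finger_force: 0.0
```

drive_tool(
  commands=[
    [[0,0,0,0,0,0,1],[0,0,0,0,0,0,1],[0,0,0,0,0,0,1],[0,0,0,0,0,0,1]],
  ],
)

```text
time: 6.9
eef_pos: [0.4577, -0.3162, 0.0082]
tool_rot: [0.0, 1.0, 0.0, 0.0]
force: [-0.8, 0.9, 1.4]
width: 0.0117
finger_force: 15.0
```

drive_tool(
  commands=[
    [[0,0,0,0,0,0,0.4],[0,0,0.3,0,0,0,0.4],[0,0,0.3,0,0,0,0.4],[0,0,0,0,0,0,0.4],[0,0,0,0,0,0,1]],
  ],
)

```text
time: 7.4
eef_pos: [0.4576, -0.3163, 0.002]
tool_rot: [0.0, 1.0, 0.0, -0.0]
force: [0.4, -1.0, 0.1]
width: 0.0206
finger_force: 0.0
```

drive_tool(
  commands=[
    [[0,0,0,0,0,0,1],[0,0,0,0,0,0,1],[0,0,0,0,0,0,1],[0,0,-2,0,0,0,1],[0,0,-3,0,0,0,1]],
  ],
  force=25,
)

```text
time: 7.9
eef_pos: [0.4568, -0.3156, 0.0514]
tool_rot: [0.0, 1.0, 0.001, -0.001]
force: [0.4, -1.4, -0.9]
width: 0.012
finger_force: 25.0
```

Run:
```python
from h import *
f=shot("d");o=ctrl.get_obs();e=o["eef_pos"];print(e,o["width"],o["finger_force"],proj("scene",e),proj("scene",e+[0,0,.02]),proj("scene",[.458,-.3163,.034]))
a=cv2.resize(f["scene"][195:255,95:175],(800,600),interpolation=cv2.INTER_CUBIC)
a=np.clip(a.astype(float)*2.2,0,255).astype(np.uint8)
cv2.imwrite("pics/cd.png",a)
```

```text
[ 0.459  -0.3177  0.0554] 0.011458354928772068 24.99939501285553 [129.5241 222.9187] [126.8677 216.725 ] [132.8493 228.7839]
```

View pics/cd.png

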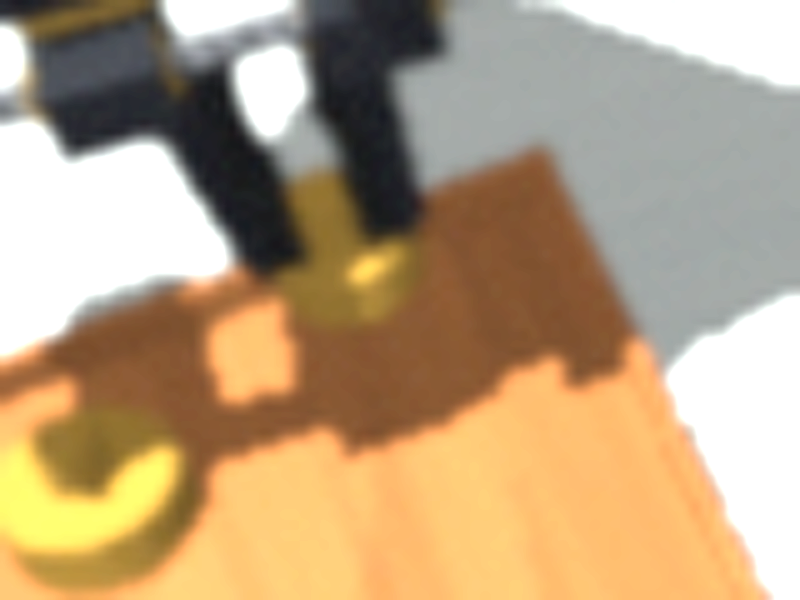

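drive_tool(
  commands=[
    [[0,0,-4.5,0,0,0,1],[0,0,-4.5,0,0,0,1],[0.1,2,-1,0,0,0,1],[0.2,4.4,0,0,0,0,1],[0.2,4.4,0,0,0,0,1]],
  ],
)

```text
time: 8.5
eef_pos: [0.4522, -0.2072, 0.1515]
tool_rot: [0.001, 1.0, 0.0, -0.0]
force: [1.2, 0.9, -1.7]
width: 0.0117
finger_force: 25.0
```

drive_tool(
  commands=[
    [[0.2,4.4,0,0,0,0,1],[0.2,4.4,0,0,0,0,1],[0.2,4.4,0,0,0,0,1],[0.2,4.4,0,0,0,0,1],[0.1,4.4,0,0,0,0,1]],
  ],
)

```text
time: 9.0
eef_pos: [0.4431, 0.0134, 0.1515]
tool_rot: [0.0, 1.0, 0.0, -0.0]
force: [0.8, -0.7, -1.6]
width: 0.0118
finger_force: 25.0
```

drive_tool(
  commands=[
    [[0.1,4.4,0,0,0,0,1],[0,0,2,0,0,0,1],[0,0,2,0,0,0,1],[0,0,0,0,0,0,1],[0,0,0,0,0,0,1]],
  ],
)

```text
time: 9.5
eef_pos: [0.4427, 0.0556, 0.1121]
tool_rot: [0.0, 1.0, 0.0, -0.0]
force: [0.3, -0.5, -0.7]
width: 0.0117
finger_force: 25.0
```

Now lower to the pan and watch the force.

drive_tool(
  commands=[
    [[0,0,1,0,0,0,1],[0,0,0.6,0,0,0,1],[0,0,0.3,0,0,0,1],[0,0,0,0,0,0,1]],
  ],
)

```text
time: 9.9
eef_pos: [0.4426, 0.0556, 0.0928]
tool_rot: [0.0, 1.0, 0.0, -0.0]
force: [0.1, -0.9, -1.2]
width: 0.0116
finger_force: 25.0
```

drive_tool(
  commands=[
    [[0,0,0.3,0,0,0,1],[0,0,0,0,0,0,1]],
  ],
)

```text
time: 10.1
eef_pos: [0.4427, 0.0557, 0.09]
tool_rot: [0.0, 1.0, 0.0, -0.0]
force: [0.5, -0.5, -0.7]
width: 0.0118
finger_force: 25.0
```

drive_tool(
  commands=[
    [[0,0,0.3,0,0,0,1],[0,0,0,0,0,0,1]],
  ],
)

```text
time: 10.3
eef_pos: [0.4427, 0.0557, 0.0869]
tool_rot: [0.0, 1.0, 0.0, -0.0]
force: [-0.3, 0.5, -0.8]
width: 0.0117
finger_force: 25.0
```

drive_tool(
  commands=[
    [[0,0,0.2,0,0,0,1],[0,0,0,0,0,0,0.5],[0,0,0,0,0,0,0.5],[0,0,0,0,0,0,0.5],[0,0,-3,0,0,0,0.5]],
  ],
)

```text
time: 10.8
eef_pos: [0.4411, 0.0559, 0.1132]
tool_rot: [0.0, 1.0, 0.0, -0.003]
force: [0.8, -0.3, 0.9]
width: 0.0219
finger_force: 0.0
```

drive_tool(
  commands=[
    [[0,0,-3,0,0,0,0.5],[-0.3,-4.5,0,0,0,0,0.5],[-0.3,-4.5,0,0,0,0,0.5],[-0.3,-4.5,0,0,0,0,0.5],[-0.3,-4.5,0,0,0,0,0.5]],
  ],
)

```text
time: 11.3
eef_pos: [0.4546, -0.1261, 0.1454]
tool_rot: [0.0, 1.0, -0.0, 0.0]
force: [1.1, 1.0, -0.2]
width: 0.0221
finger_force: 0.0
```

drive_tool(
  commands=[
    [[-1.6,-4.5,0,0,0,0,0.5],[-1.6,-4.5,0,0,0,0,0.5],[0,0,0,0,0,0,0.5]],
  ],
)

```text
time: 11.6
eef_pos: [0.4874, -0.219, 0.1448]
tool_rot: [0.002, 1.0, -0.001, 0.0]
force: [-1.1, 1.3, 0.8]
width: 0.0221
finger_force: 0.0
```

Run:
```python
from h import *
f=shot("e");print(ctrl.get_obs()["eef_pos"])
a=cv2.resize(f["scene"][130:330,70:370],(800,533),interpolation=cv2.INTER_CUBIC)
cv2.imwrite("pics/ce.png",a)
im=f["scene"];hsv=cv2.cvtColor(im,cv2.COLOR_BGR2HSV);m=cv2.inRange(hsv,(18,120,60),(35,255,255))
N,_,st,ce=cv2.connectedComponentsWithStats(m)
for i in range(1,N):
    if st[i,4]>15:print(ce[i],st[i],ray("scene",*ce[i],.014)[:2])
```

```text
[ 0.4864 -0.2147  0.1447]
[173.1667 134.3333] [169 132   9   5  30] [ 0.1374 -0.1548]
[285.9907 157.1667] [281 151  11  13 108] [0.3536 0.0942]
[344.7278 171.2278] [335 161  19  20 180] [0.4635 0.2086]
[103.6021 244.1937] [ 94 236  20  18 284] [ 0.4574 -0.3839]
[146.3644 263.2881] [141 257  12  13 118] [ 0.5446 -0.309 ]
[114.5826 275.6396] [104 266  22  20 333] [ 0.5491 -0.374 ]
```

View pics/ce.png

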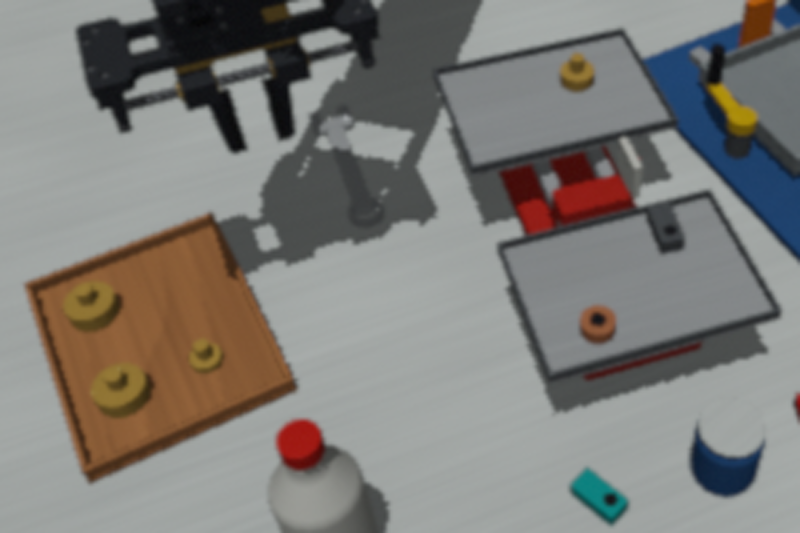

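drive_tool(
  commands=[
    [[-2,-3.15,1,0,0,0,0.35],[-2,-3.15,1,0,0,0,0.35],[-1.9,-3.1,1,0,0,0,0.35],[0,0,4,0,0,0,0.35],[0,0,4,0,0,0,0.35]],
  ],
)

```text
time: 12.2
eef_pos: [0.5462, -0.3077, 0.0345]
tool_rot: [-0.0, 1.0, -0.0, 0.001]
force: [-0.0, -0.2, -1.3]
width: 0.0283
finger_force: 0.0
```

drive_tool(
  commands=[
    [[0,0,2,0,0,0,0.35],[0,0,0,0,0,0,0.35],[0,0,0,0,0,0,0.35]],
  ],
)

```text
time: 12.5
eef_pos: [0.5461, -0.3077, 0.0163]
tool_rot: [-0.0, 1.0, -0.0, 0.0]
force: [0.5, -0.6, 0.9]
width: 0.0287
finger_force: 0.0
```

drive_tool(
  commands=[
    [[0,0,1,0,0,0,0.35],[0,0,0.5,0,0,0,0.35],[0,0,0.4,0,0,0,0.35],[0,0,0,0,0,0,1],[0,0,0,0,0,0,1]],
  ],
)

```text
time: 13.0
eef_pos: [0.5457, -0.3085, -0.0037]
tool_rot: [0.0, 1.0, -0.0, 0.0]
force: [-0.3, 0.5, -0.1]
width: 0.015
finger_force: 0.0
```

drive_tool(
  commands=[
    [[0,0,0,0,0,0,1],[0,0,0,0,0,0,1],[0,0,0,0,0,0,1]],
  ],
)

```text
time: 13.3
eef_pos: [0.5457, -0.3085, -0.0037]
tool_rot: [0.0, 1.0, -0.0, 0.0]
force: [0.6, -0.2, 1.6]
width: 0.0108
finger_force: 25.0
```

drive_tool(
  commands=[
    [[0,0,-2,0,0,0,1],[0,0,-4.5,0,0,0,1],[0,0,-4.5,0,0,0,1],[0,0,-4.5,0,0,0,1],[1.4,4.3,-0.3,0,0,0,1]],
  ],
)

```text
time: 13.8
eef_pos: [0.5343, -0.2699, 0.1604]
tool_rot: [0.002, 1.0, -0.004, 0.005]
force: [1.7, 0.7, -0.1]
width: 0.0106
finger_force: 25.0
```

drive_tool(
  commands=[
    [[1.4,4.3,0,0,0,0,1],[1.4,4.3,0,0,0,0,1],[1.5,4.3,0,0,0,0,1],[1.5,4.3,0,0,0,0,1],[1.5,4.3,0,0,0,0,1]],
  ],
)

```text
time: 14.3
eef_pos: [0.4578, -0.0488, 0.1542]
tool_rot: [0.0, 1.0, -0.0, 0.0]
force: [-0.3, 0.3, -0.3]
width: 0.0108
finger_force: 25.0
```

drive_tool(
  commands=[
    [[1.4,4.3,0,0,0,0,1],[0,0,2.5,0,0,0,1],[0,0,2.5,0,0,0,1],[0,0,0,0,0,0,1],[0,0,0,0,0,0,1]],
  ],
)

```text
time: 14.8
eef_pos: [0.445, -0.0075, 0.1047]
tool_rot: [0.0, 1.0, -0.0, 0.0]
force: [-0.5, 0.2, -0.9]
width: 0.0107
finger_force: 25.0
```

drive_tool(
  commands=[
    [[0,0,1.5,0,0,0,1],[0,0,0.8,0,0,0,1],[0,0,0.6,0,0,0,1],[0,0,0,0,0,0,1],[0,0,0,0,0,0,0.5]],
  ],
)

```text
time: 15.3
eef_pos: [0.445, -0.0074, 0.0756]
tool_rot: [0.0, 1.0, -0.0, 0.0]
force: [0.6, 0.5, -0.8]
width: 0.0168
finger_force: 0.0
```

drive_tool(
  commands=[
    [[0,0,0,0,0,0,0.5],[0,0,0,0,0,0,0.5],[0,0,-3,0,0,0,0.5],[0,0,-4,0,0,0,0.5],[0,-4,0,0,0,0,0.5]],
  ],
)

```text
time: 15.8
eef_pos: [0.4468, -0.046, 0.1495]
tool_rot: [-0.002, 1.0, -0.001, 0.004]
force: [1.6, 0.1, -1.4]
width: 0.0226
finger_force: 0.0
```

drive_tool(
  commands=[
    [[0,-4.5,0,0,0,0,-0.2],[0,-4.5,0,0,0,0,-0.2],[0,-4.5,0,0,0,0,-0.2],[0,0,0,0,0,0,-0.2],[0,0,0,0,0,0,-0.2]],
  ],
)

```text
time: 16.3
eef_pos: [0.4445, -0.1826, 0.145]
tool_rot: [0.001, 1.0, 0.0, -0.0]
force: [0.6, -0.0, -0.3]
width: 0.0524
finger_force: 0.0
```

drive_tool(
  commands=[
    [[0,0,0,0,0,0,-0.2],[0,0,0,0,0,0,-0.2],[0,0,0,0,0,0,-0.2],[0,0,0,0,0,0,-0.2],[0,0,0,0,0,0,-0.2]],
  ],
)

```text
time: 16.8
eef_pos: [0.4447, -0.182, 0.1452]
tool_rot: [-0.0, 1.0, -0.0, 0.0]
force: [-0.4, 0.0, 0.2]
width: 0.0529
finger_force: 0.0
```

drive_tool(
  commands=[
    [[0,0,0,0,0,0,-0.2],[0,0,0,0,0,0,-0.2],[0,0,0,0,0,0,-0.2],[0,0,0,0,0,0,-0.2],[0,0,0,0,0,0,-0.2]],
  ],
)

```text
time: 17.3
eef_pos: [0.4447, -0.1824, 0.1451]
tool_rot: [0.0, 1.0, -0.0, 0.0]
force: [-0.1, 0.2, -0.3]
width: 0.053
finger_force: 0.0
```

drive_tool(
  commands=[
    [[0,0,0,0,0,0,-0.2],[0,0,0,0,0,0,-0.2],[0,0,0,0,0,0,-0.2],[0,0,0,0,0,0,-0.2],[0,0,0,0,0,0,-0.2]],
  ],
)

```text
time: 17.8
eef_pos: [0.4447, -0.1823, 0.1451]
tool_rot: [0.0, 1.0, -0.0, 0.0]
force: [0.1, 0.3, 0.2]
width: 0.053
finger_force: 0.0
```

Run:
```python
from h import *
f=shot("f");print(ctrl.get_obs()["eef_pos"])
a=cv2.resize(f["scene"][130:280,220:420],(800,600),interpolation=cv2.INTER_CUBIC)
b=cv2.resize(f["top"][140:305,125:345],(800,600),interpolation=cv2.INTER_CUBIC)
cv2.imwrite("pics/cf.png",cv2.resize(np.hstack([a,b]),(800,300)));cv2.imwrite("pics/cf.png",np.vstack([cv2.resize(a,(500,300)),cv2.resize(b,(500,300))]))
```

```text
[ 0.4447 -0.1823  0.1451]
```

View pics/cf.png

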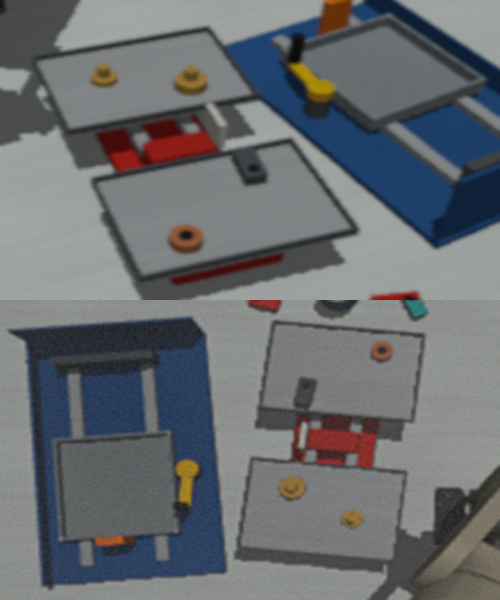

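Both weights stand on the near pan, and the boss and lug are still on the far pan. I'll check the height of the boss and the lug pose numerically to see whether the beam is level.

```bash
cat >> h.py <<'E'
def tri(a,b):
    def od(n,p):
        o=ctrl.calibration(n)["cam_to_world"][:3,3];d=ray(n,*p,0)-o;return o,d/np.linalg.norm(d)
    A=np.zeros((3,3));B=np.zeros(3)
    for n,p in(("top",a),("scene",b)):
        o,d=od(n,p);M=np.eye(3)-np.outer(d,d);A+=M;B+=M@o
    return np.linalg.solve(A,B)
def blob(im,lo,hi,roi,amin=8):
    hsv=cv2.cvtColor(im,cv2.COLOR_BGR2HSV);x,y,w,h=roi;m=np.zeros(im.shape[:2],np.uint8)
    m[y:y+h,x:x+w]=cv2.inRange(hsv,lo,hi)[y:y+h,x:x+w]
    N,L,st,ce=cv2.connectedComponentsWithStats(m)
    i=1+np.argmax(st[1:,4]);return ce[i],st[i,4],cv2.minAreaRect(np.argwhere(L==i)[:,::-1].astype(np.float32))
E
python3 - <<'E'
from h import *
for k in("0","_f"):
    t=cv2.imread(f"pics/top{k}.png");s=cv2.imread(f"pics/scene{k}.png")
    a=blob(t,(5,80,80),(16,255,255),(280,155,30,35));b=blob(s,(5,80,80),(16,255,255),(270,230,50,40))
    print("boss",k,tri(a[0],b[0]),a[:2],b[:2])
    c=blob(t,(0,0,0),(180,255,75),(252,181,16,21))
    d=blob(s,(0,0,0),(180,255,75),(310,203,18,24))
    print("lug",tri(c[0],d[0]),c,d[0])
    for z in(.075,.09):print(ray("top",*a[0],z),ray("scene",*b[0],z))
E
```

```text
boss 0 [ 0.6803 -0.0355  0.0743] (array([292.4697, 168.697 ]), np.int32(66)) (array([293.8224, 251.6449]), np.int32(107))
lug [0.6148 0.0523 0.0725] (array([258.9153, 192.5763]), np.int32(118), ((258.84619140625, 192.7692413330078), (7.452413558959961, 17.258220672607422), 11.309932708740234)) [318.8744 215.4322]
[ 0.6802 -0.0354  0.075 ] [ 0.6807 -0.0358  0.075 ]
[ 0.6771 -0.0353  0.09  ] [ 0.6906 -0.0407  0.09  ]
boss _f [ 0.6811 -0.036   0.0843] (array([292.6618, 167.6029]), np.int32(68)) (array([293.7823, 248.9919]), np.int32(124))
lug [0.6151 0.0524 0.0832] (array([258.5043, 191.7739]), np.int32(115), ((258.339599609375, 192.81130981445312), (7.692190647125244, 19.23047637939453), 15.945395469665527)) [319.1459 212.1459]
[ 0.6831 -0.0359  0.075 ] [ 0.6749 -0.0332  0.075 ]
[ 0.68   -0.0358  0.09  ] [ 0.6849 -0.0382  0.09  ]
```

drive_tool(
  commands=[
    [[-2.8,3.9,0,0,0,0,-0.1],[-2.8,3.9,0,0,0,0,-0.1],[-2.8,3.9,0,0,0,0,-0.1],[-2.8,3.9,0,0,0,0,-0.1],[-2.8,3.9,0,0,0,0,-0.1]],
  ],
)

```text
time: 18.4
eef_pos: [0.5857, 0.0145, 0.1452]
tool_rot: [0.0, 1.0, -0.0, 0.0]
force: [-0.4, -0.6, 0.6]
width: 0.0484
finger_force: 0.0
```

drive_tool(
  commands=[
    [[-2.9,3.9,0,0,0,0,-0.1],[0,0,0,0,0,7,-0.1],[0,0,0,0,0,7,-0.1],[0,0,3,0,0,0,-0.1],[0,0,0,0,0,0,-0.1]],
  ],
)

```text
time: 18.9
eef_pos: [0.612, 0.0519, 0.1119]
tool_rot: [0.122, 0.993, -0.0, -0.003]
force: [-1.1, -0.3, -0.3]
width: 0.0487
finger_force: 0.0
```

Run:
```python
from h import *
f=shot("g");o=ctrl.get_obs();e=o["eef_pos"];print(e,o["tool_rot"],proj("scene",e+[0,0,.02]))
cv2.imwrite("pics/cg.png",cv2.resize(f["scene"][170:245,270:370],(800,600),interpolation=cv2.INTER_CUBIC))
```

```text
[0.6137 0.0516 0.1153] [ 0.122   0.9925 -0.     -0.0004] [320.1963 194.3164]
```

View pics/cg.png

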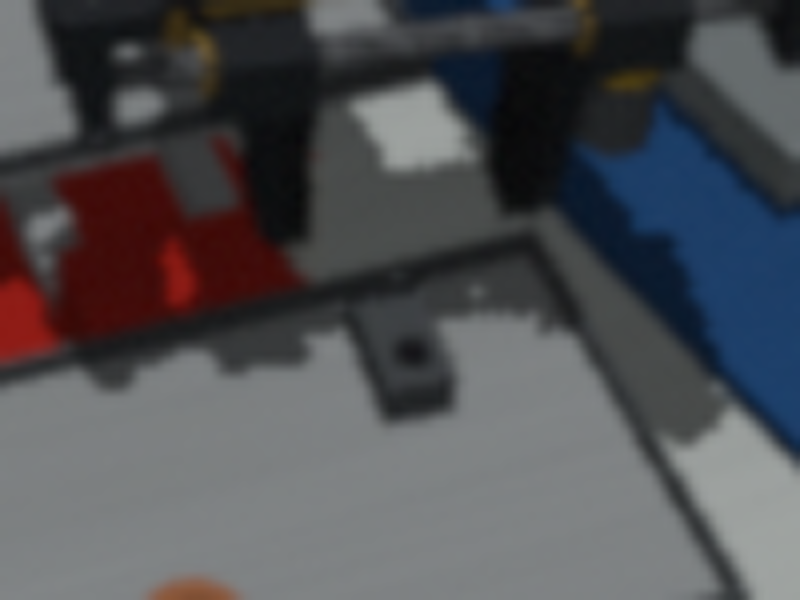

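drive_tool(
  commands=[
    [[0,0,2,0,0,0,-0.1],[0,0,2,0,0,0,-0.1],[0,0,1,0,0,0,-0.1],[0,0,0.2,0,0,0,-0.1],[0,0,0,0,0,0,-0.1]],
  ],
)

```text
time: 19.5
eef_pos: [0.6142, 0.0515, 0.064]
tool_rot: [0.122, 0.993, 0.0, 0.001]
force: [-0.3, 0.0, -0.9]
width: 0.0486
finger_force: 0.0
```

drive_tool(
  commands=[
    [[0,0,0,0,0,0,1],[0,0,0,0,0,0,1],[0,0,0,0,0,0,1],[0,0,0,0,0,0,1],[0,0,0,0,0,0,1]],
  ],
)

```text
time: 20.0
eef_pos: [0.6139, 0.0516, 0.0633]
tool_rot: [0.122, 0.993, 0.0, 0.0]
force: [0.0, -0.4, -0.4]
width: 0.0199
finger_force: 24.3
```

drive_tool(
  commands=[
    [[0,0,-2,0,0,0,1],[0,0,-4,0,0,0,1],[0,0,-4,0,0,0,1],[0,0,0,0,0,-7,1],[0,0,0,0,0,-7,1]],
  ],
)

```text
time: 20.5
eef_pos: [0.6141, 0.0516, 0.1643]
tool_rot: [-0.002, 1.0, -0.0, 0.001]
force: [0.0, 0.1, -1.9]
width: 0.0198
finger_force: 25.0
```

drive_tool(
  commands=[
    [[1.8,3.9,0,0,0,0,1],[1.8,3.9,0,0,0,0,1],[1.8,3.9,0,0,0,0,1],[1.8,3.9,0,0,0,0,1],[1.8,3.9,0,0,0,0,1]],
  ],
)

```text
time: 21.0
eef_pos: [0.5228, 0.248, 0.1631]
tool_rot: [0.0, 1.0, -0.0, -0.0]
force: [0.3, 0.4, -0.7]
width: 0.0199
finger_force: 25.0
```

drive_tool(
  commands=[
    [[1.8,3.9,0,0,0,0,1],[0,0,4,0,0,0,1],[0,0,4,0,0,0,1],[0,0,0,0,0,0,1],[0,0,0,0,0,0,1]],
  ],
)

```text
time: 21.5
eef_pos: [0.5062, 0.2856, 0.084]
tool_rot: [0.0, 1.0, -0.0, -0.0]
force: [-0.5, 0.3, -1.8]
width: 0.0197
finger_force: 25.0
```

Run:
```python
from h import *
f=shot("h");o=ctrl.get_obs();print(o["eef_pos"],o["width"],o["finger_force"])
cv2.imwrite("pics/ch.png",cv2.resize(f["scene"][110:230,280:440],(800,600),interpolation=cv2.INTER_CUBIC))
```

```text
[0.5071 0.2858 0.0854] 0.019341433757113884 24.99919205904007
```

View pics/ch.png

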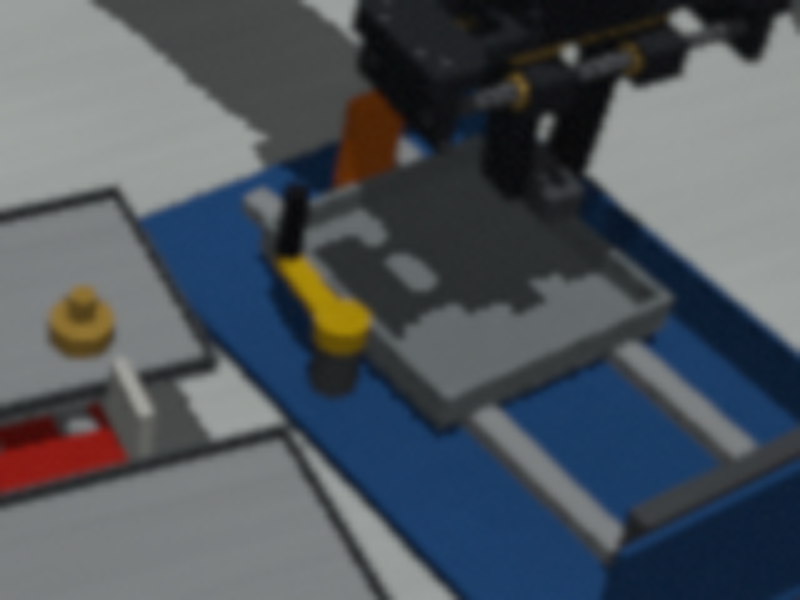

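drive_tool(
  commands=[
    [[0,0,3,0,0,0,1],[0,0,2.5,0,0,0,1],[0,0,1.2,0,0,0,1],[0,0,0.5,0,0,0,1],[0,0,0,0,0,0,1]],
  ],
)

```text
time: 22.1
eef_pos: [0.5065, 0.2858, 0.012]
tool_rot: [0.0, 1.0, 0.0, 0.001]
force: [0.7, -0.1, -1.0]
width: 0.0198
finger_force: 25.0
```

drive_tool(
  commands=[
    [[0,0,0,0,0,0,0.3],[0,0,0,0,0,0,0.3],[0,0,-3,0,0,0,0.3],[0,0,-4.5,0,0,0,0.3],[0,0,-4.5,0,0,0,0.3]],
  ],
)

```text
time: 22.6
eef_pos: [0.5057, 0.2856, 0.1332]
tool_rot: [0.0, 1.0, 0.0, 0.0]
force: [0.8, 0.0, 0.0]
width: 0.0306
finger_force: 0.0
```

drive_tool(
  commands=[
    [[-2.2,-4,0,0,0,0,0],[-2.2,-4,0,0,0,0,0],[-2.2,-4,0,0,0,0,0],[-2.2,-4,0,0,0,0,0],[-2.2,-4,0,0,0,0,0]],
  ],
)

```text
time: 23.1
eef_pos: [0.6167, 0.0839, 0.1322]
tool_rot: [0.0, 1.0, -0.0, 0.001]
force: [0.1, 0.7, 0.9]
width: 0.044
finger_force: 0.0
```

drive_tool(
  commands=[
    [[-2.2,-4,0,0,0,0,0],[-2.2,-4,0,0,0,0,0],[-2.2,-4,0,0,0,0,0],[0,0,2,0,0,0,0],[0,0,0,0,0,0,0]],
  ],
)

```text
time: 23.6
eef_pos: [0.6809, -0.0353, 0.109]
tool_rot: [0.001, 1.0, 0.0, -0.002]
force: [0.5, 0.5, -0.5]
width: 0.0444
finger_force: 0.0
```

Run:
```python
from h import *
f=shot("i");o=ctrl.get_obs();print(o["eef_pos"])
b=blob(f["scene"],(5,80,50),(16,255,255),(270,225,50,40));print(b,ray("scene",*b[0],.098))
w=f["scene"];print([ray("scene",*blob(w,(18,120,60),(35,255,255),r)[0],.078) for r in((250,140,26,30),(277,140,25,30))])
```

```text
[ 0.6816 -0.0338  0.1118]
(array([293.9778, 245.0963]), np.int32(135), ((294.5, 244.5), (13.0, 13.0), 90.0)) [ 0.682  -0.0366  0.098 ]Traceback (most recent call last):
  File "<stdin>", line 4, in <module>
  File "h.py", line 25, in blob
    i=1+np.argmax(st[1:,4]);return ce[i],st[i,4],cv2.minAreaRect(np.argwhere(L==i)[:,::-1].astype(np.float32))
        ~~~~~~~~~^^^^^^^^^^
    return _wrapfunc(a, 'argmax', axis=axis, out=out, **kwds)
    return bound(*args, **kwds)
ValueError: attempt to get argmax of an empty sequence
```

drive_tool(
  commands=[
    [[0,-0.2,2,0,0,0,0],[0,0,1,0,0,0,0],[0,0,0.6,0,0,0,0],[0,0,0,0,0,0,0],[0,0,0,0,0,0,1]],
  ],
)

```text
time: 24.2
eef_pos: [0.682, -0.0362, 0.0759]
tool_rot: [0.0, 1.0, -0.0, 0.0]
force: [0.4, 0.2, -0.5]
width: 0.0384
finger_force: 0.0
```

drive_tool(
  commands=[
    [[0,0,0,0,0,0,1],[0,0,0,0,0,0,1],[0,0,0,0,0,0,1]],
  ],
)

```text
time: 24.5
eef_pos: [0.682, -0.0364, 0.0755]
tool_rot: [0.0, 1.0, -0.0, 0.0]
force: [1.0, -0.2, -0.1]
width: 0.0263
finger_force: 25.0
```

drive_tool(
  commands=[
    [[0,0,-2,0,0,0,1],[0,0,-3.5,0,0,0,1],[0,0,-3,0,0,0,1],[2.8,3.9,0,0,0,0,1],[2.8,3.9,0,0,0,0,1]],
  ],
)

```text
time: 25.0
eef_pos: [0.6254, 0.0417, 0.1607]
tool_rot: [0.001, 1.0, -0.0, 0.001]
force: [1.3, 1.4, -1.0]
width: 0.0256
finger_force: 25.0
```

drive_tool(
  commands=[
    [[2.8,3.9,0,0,0,0,1],[2.8,3.9,0,0,0,0,1],[2.8,3.9,0,0,0,0,1],[2.8,3.9,0,0,0,0,1],[2.9,3.9,0,0,0,0,1]],
  ],
)

```text
time: 25.5
eef_pos: [0.4836, 0.2379, 0.1604]
tool_rot: [0.0, 1.0, 0.0, 0.0]
force: [-0.2, 0.0, 0.2]
width: 0.0259
finger_force: 25.0
```

drive_tool(
  commands=[
    [[2.9,3.9,0,0,0,0,1],[0,0,4,0,0,0,1],[0,0,4,0,0,0,1],[0,0,0,0,0,0,1],[0,0,0,0,0,0,1]],
  ],
)

```text
time: 26.0
eef_pos: [0.4563, 0.2756, 0.0811]
tool_rot: [0.0, 1.0, -0.0, 0.0]
force: [0.1, -0.1, 0.1]
width: 0.0258
finger_force: 25.0
```

drive_tool(
  commands=[
    [[0,0,3,0,0,0,1],[0,0,2.5,0,0,0,1],[0,0,1,0,0,0,1],[0,0,0,0,0,0,1],[0,0,0,0,0,0,0.2]],
  ],
)

```text
time: 26.5
eef_pos: [0.457, 0.276, 0.0169]
tool_rot: [0.0, 1.0, 0.0, 0.001]
force: [0.8, 1.0, -0.3]
width: 0.0319
finger_force: 0.0
```

drive_tool(
  commands=[
    [[0,0,0,0,0,0,0.2],[0,0,0,0,0,0,0.2],[0,0,-3,0,0,0,0.2],[0,0,-4.5,0,0,0,0.2],[0,0,-4.5,0,0,0,0.2]],
  ],
)

```text
time: 27.0
eef_pos: [0.4556, 0.2756, 0.137]
tool_rot: [0.0, 1.0, -0.0, -0.0]
force: [1.4, -0.4, 0.0]
width: 0.0352
finger_force: 0.0
```

drive_tool(
  commands=[
    [[4.5,0,0,0,0,0,1],[4.5,0,0,0,0,0,1],[3.5,0,0,0,0,0,1],[0,0,0,0,0,0,1],[0,0,0,0,0,0,1]],
  ],
)

```text
time: 27.5
eef_pos: [0.3313, 0.276, 0.136]
tool_rot: [-0.0, 1.0, 0.0, 0.001]
force: [0.3, 0.1, 0.4]
width: 0.0001
finger_force: 0.0
```

Run:
```python
from h import *
f=shot("j");o=ctrl.get_obs();print(o["eef_pos"])
a=cv2.resize(f["scene"][110:230,290:430],(400,350),interpolation=cv2.INTER_CUBIC)
b=cv2.resize(f["top"][145:305,125:235],(300,350),interpolation=cv2.INTER_CUBIC)
cv2.imwrite("pics/cj.png",np.hstack([a,b]))
k=blob(f["scene"],(5,150,80),(16,255,255),(330,115,40,40))
print("handle",k,[ray("scene",*k[0],z) for z in(.06,.075)])
```

```text
[0.332  0.2759 0.1355]
handle (array([353.9882, 135.8118]), np.int32(170), ((353.92999267578125, 136.489990234375), (9.616652488708496, 20.50609588623047), 8.13010311126709)) [array([0.3964, 0.2683, 0.06  ]), array([0.4126, 0.2565, 0.075 ])]
```

View pics/cj.png

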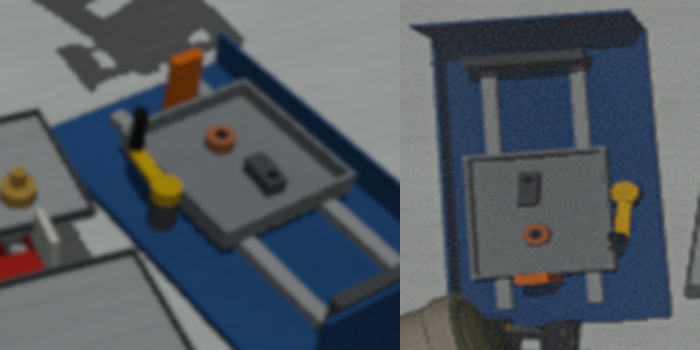

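drive_tool(
  commands=[
    [[-2,-1.6,0,0,0,0,1],[0,0,4,0,0,0,1],[0,0,4,0,0,0,1],[0,0,1.5,0,0,0,1],[0,0,0,0,0,0,1]],
  ],
)

```text
time: 28.1
eef_pos: [0.3507, 0.2591, 0.0383]
tool_rot: [0.001, 1.0, -0.001, -0.002]
force: [-0.8, 0.4, 0.2]
width: 0.0003
finger_force: 0.0
```

drive_tool(
  commands=[
    [[-1,0.1,0,0,0,0,1],[-1,0.1,0,0,0,0,1],[-1,0.1,0,0,0,0,1],[-1,0.1,0,0,0,0,1],[-1,0.1,0,0,0,0,1]],
  ],
)

```text
time: 28.6
eef_pos: [0.4019, 0.2649, 0.0405]
tool_rot: [0.0, 1.0, 0.0, 0.0]
force: [-2.4, 0.5, 1.3]
width: 0.0003
finger_force: 1.0
```

drive_tool(
  commands=[
    [[-1,0.1,0,0,0,0,1],[-1,0.1,0,0,0,0,1],[-1,0.1,0,0,0,0,1],[-1,0.1,0,0,0,0,1]],
  ],
)

```text
time: 29.0
eef_pos: [0.4416, 0.2688, 0.0401]
tool_rot: [0.0, 1.0, 0.0, -0.0]
force: [-1.8, 1.3, -0.1]
width: -0.0001
finger_force: 0.9
```

drive_tool(
  commands=[
    [[-1,0.1,0,0,0,0,1],[-0.8,0.08,0,0,0,0,1],[0,0,0,0,0,0,1]],
  ],
)

```text
time: 29.3
eef_pos: [0.4601, 0.2704, 0.0401]
tool_rot: [0.0, 1.0, 0.0, 0.001]
force: [-0.5, 0.4, 0.3]
width: 0.0003
finger_force: 0.0
```

drive_tool(
  commands=[
    [[-0.5,0.05,0,0,0,0,1],[-0.5,0.05,0,0,0,0,1],[0,0,0,0,0,0,1]],
  ],
)

```text
time: 29.6
eef_pos: [0.4696, 0.2715, 0.0402]
tool_rot: [0.0, 1.0, 0.0, 0.0]
force: [0.1, -0.3, 0.6]
width: 0.0005
finger_force: 0.0
```

drive_tool(
  commands=[
    [[-0.5,0.05,0,0,0,0,1],[0,0,0,0,0,0,1]],
  ],
)

```text
time: 29.8
eef_pos: [0.4746, 0.272, 0.0403]
tool_rot: [0.0, 1.0, 0.0, 0.0]
force: [0.7, 0.3, 0.2]
width: 0.0008
finger_force: 0.0
```

drive_tool(
  commands=[
    [[-0.4,0.04,0,0,0,0,1]],
  ],
)

```text
time: 29.9
eef_pos: [0.4777, 0.2724, 0.0401]
tool_rot: [0.0, 1.0, -0.0, -0.0]
force: [-1.0, -0.7, 0.1]
width: 0.0001
finger_force: 0.7
```

drive_tool(
  commands=[
    [[-0.4,0.04,0,0,0,0,1]],
  ],
)

```text
time: 30.0
eef_pos: [0.482, 0.2729, 0.0402]
tool_rot: [0.0, 1.0, 0.0, -0.0]
force: [-0.8, 0.0, 0.7]
width: 0.0005
finger_force: 0.8
```

drive_tool(
  commands=[
    [[-0.4,0.04,0,0,0,0,1]],
  ],
)

```text
time: 30.1
eef_pos: [0.4862, 0.2733, 0.0401]
tool_rot: [0.0, 1.0, 0.0, -0.0]
force: [-1.6, 1.5, 1.3]
width: 0.0006
finger_force: 0.8
```

drive_tool(
  commands=[
    [[-0.4,0.04,0,0,0,0,1]],
  ],
)

```text
time: 30.2
eef_pos: [0.4902, 0.2737, 0.0401]
tool_rot: [0.0, 1.0, 0.0, -0.0]
force: [-1.9, 2.1, -0.0]
width: 0.0004
finger_force: 0.8
```

drive_tool(
  commands=[
    [[-0.3,0.03,0,0,0,0,1]],
  ],
)

```text
time: 30.3
eef_pos: [0.4906, 0.2738, 0.04]
tool_rot: [-0.0, 1.0, -0.001, -0.003]
force: [-26.9, -3.5, 19.0]
width: 0.0005
finger_force: 13.7
```

drive_tool(
  commands=[
    [[-0.3,0.03,0,0,0,0,1]],
  ],
)

```text
time: 30.4
eef_pos: [0.4906, 0.2737, 0.04]
tool_rot: [-0.001, 1.0, -0.002, -0.007]
force: [-43.5, -6.7, 31.2]
width: 0.0002
finger_force: 22.4
```

drive_tool(
  commands=[
    [[-0.3,0.03,0,0,0,0,1]],
  ],
)

```text
time: 30.5
eef_pos: [0.4905, 0.2737, 0.04]
tool_rot: [-0.001, 1.0, -0.003, -0.011]
force: [-60.8, -10.3, 43.3]
width: 0.0003
finger_force: 30.5
```

drive_tool(
  commands=[
    [[-0.3,0.03,0,0,0,0,1]],
  ],
)

```text
time: 30.6
eef_pos: [0.4904, 0.2737, 0.0401]
tool_rot: [-0.002, 1.0, -0.004, -0.014]
force: [-77.0, -15.5, 54.7]
width: 0.0002
finger_force: 39.0
```

drive_tool(
  commands=[
    [[1.5,-0.15,0,0,0,0,1],[2,-0.2,0,0,0,0,1],[0,0,-4,0,0,0,1],[0,0,-4,0,0,0,1],[0,0,0,0,0,0,1]],
  ],
)

```text
time: 31.1
eef_pos: [0.4696, 0.2721, 0.1252]
tool_rot: [0.0, 1.0, 0.001, 0.005]
force: [0.9, -0.2, -0.3]
width: 0.0003
finger_force: 0.0
```

Run:
```python
from h import *
f=shot("k");o=ctrl.get_obs();print(o["eef_pos"],o["tool_rot"])
cv2.imwrite("pics/ck.png",cv2.resize(f["scene"][110:250,290:477],(800,600),interpolation=cv2.INTER_CUBIC))
t=cv2.imread("pics/top_j.png");s=cv2.imread("pics/scene_j.png")
p=blob(t,(18,120,80),(35,255,255),(195,220,25,40));print("lever top",p)
p=blob(s,(18,120,80),(35,255,255),(330,150,40,40));print("lever scene",p)
k1=blob(s,(0,0,0),(180,255,45),(330,143,18,24));print("knob scene",k1,ray("scene",*k1[0],.07))
k2=blob(t,(0,0,0),(180,255,60),(198,247,14,12));print("knob top",k2,ray("top",*k2[0],.08),tri(k2[0],k1[0]))
```

```text
[0.4674 0.2713 0.1205] [0.0003 1.     0.0002 0.0009]
lever top (array([206.6415, 238.044 ]), np.int32(159), ((207.0, 240.0), (24.0, 10.0), 90.0))
lever scene (array([344.8938, 170.8438]), np.int32(160), ((345.0461730957031, 169.3307647705078), (21.70607566833496, 10.418915748596191), 60.2551155090332))
knob scene (array([337.7123, 154.589 ]), np.int32(73), ((337.65948486328125, 155.3567657470703), (5.587631702423096, 16.762895584106445), 17.10272979736328)) [0.4554 0.1864 0.07  ]
knob top (array([204.2955, 254.6136]), np.int32(44), ((204.5, 254.5), (7.0, 7.0), 90.0)) [0.4481 0.1879 0.08  ] [0.4484 0.191  0.0631]
```

View pics/ck.png

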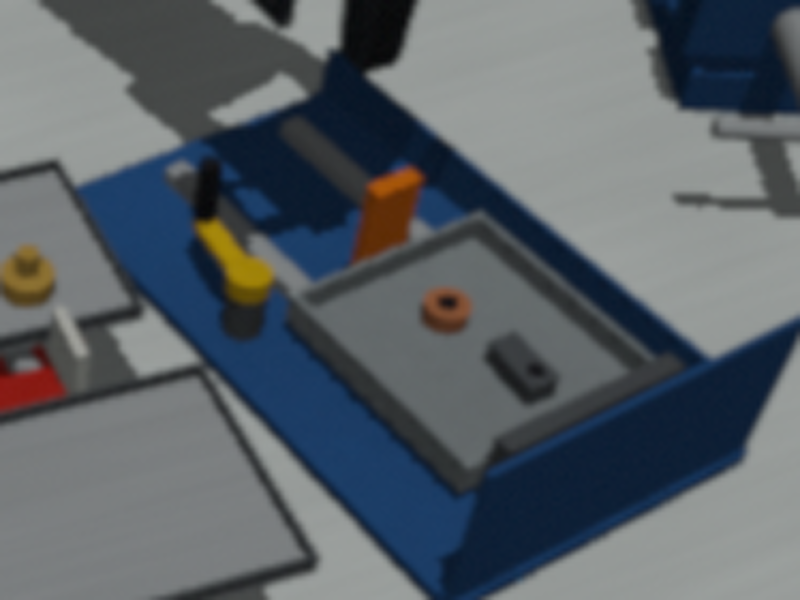

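drive_tool(
  commands=[
    [[0.6,-4,0,0,0,0,1],[0.6,-4,0,0,0,0,1],[0.6,-3.9,0,0,0,0,1],[0,0,4,0,0,0,1],[0,0,4,0,0,0,1]],
  ],
)

```text
time: 31.7
eef_pos: [0.4489, 0.1512, 0.0387]
tool_rot: [0.001, 1.0, -0.0, 0.0]
force: [0.7, -0.2, -1.6]
width: 0.0002
finger_force: 0.0
```

drive_tool(
  commands=[
    [[0,0.6,0,0,0,0,1],[0,0.6,0,0,0,0,1]],
  ],
)

```text
time: 31.9
eef_pos: [0.4487, 0.1647, 0.04]
tool_rot: [0.0, 1.0, -0.0, -0.001]
force: [-0.7, -0.9, 0.3]
width: 0.0003
finger_force: 0.0
```

drive_tool(
  commands=[
    [[0,0.6,0,0,0,0,1],[-0.1,0.6,0,0,0,0,1]],
  ],
)

```text
time: 32.1
eef_pos: [0.4504, 0.1772, 0.0414]
tool_rot: [-0.0, 1.0, 0.0, 0.001]
force: [-1.1, -1.9, -0.5]
width: 0.0005
finger_force: 0.6
```

drive_tool(
  commands=[
    [[-0.2,0.6,0,0,0,0,1],[-0.2,0.6,0,0,0,0,1]],
  ],
)

```text
time: 32.3
eef_pos: [0.4543, 0.189, 0.0408]
tool_rot: [0.0, 1.0, 0.0, 0.001]
force: [0.2, -0.9, 1.5]
width: 0.0003
finger_force: 0.6
```

drive_tool(
  commands=[
    [[-0.3,0.6,0,0,0,0,1],[-0.3,0.6,0,0,0,0,1],[-0.4,0.6,0,0,0,0,1],[-0.5,0.6,0,0,0,0,1],[0,0,0,0,0,0,1]],
  ],
)

```text
time: 32.8
eef_pos: [0.4708, 0.2123, 0.0404]
tool_rot: [0.0, 1.0, -0.0, 0.001]
force: [2.7, -4.3, 1.8]
width: 0.0005
finger_force: 2.1
```

Run:
```python
from h import *
f=shot("l");o=ctrl.get_obs();print(o["eef_pos"],o["force"])
cv2.imwrite("pics/cl.png",cv2.resize(f["scene"][110:215,300:440],(800,600),interpolation=cv2.INTER_CUBIC))
```

```text
[0.4699 0.2123 0.0403] [ 2.9327 -2.7124  2.4634]
```

View pics/cl.png

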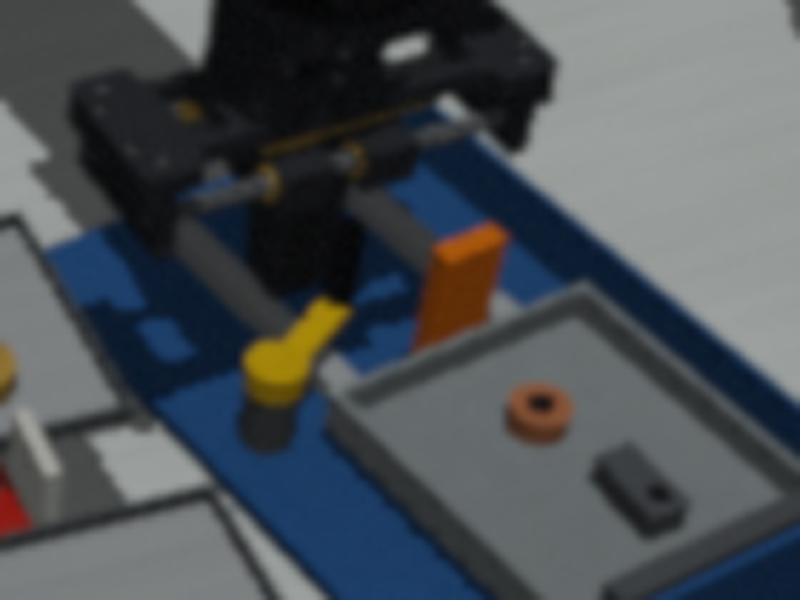

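drive_tool(
  commands=[
    [[0.5,-0.8,0,0,0,0,1],[2,0,0,0,0,0,1],[1.3,0,0,0,0,0,1],[0,1.7,0,0,0,0,1],[0,1.7,0,0,0,0,1]],
  ],
)

```text
time: 33.4
eef_pos: [0.43, 0.2383, 0.0401]
tool_rot: [0.001, 1.0, 0.0, -0.001]
force: [0.4, -0.2, -0.2]
width: 0.0003
finger_force: 0.0
```

drive_tool(
  commands=[
    [[-1,0,0,0,0,0,1],[-1,0,0,0,0,0,1],[-0.6,0,0,0,0,0,1]],
  ],
)

```text
time: 33.7
eef_pos: [0.4579, 0.2376, 0.04]
tool_rot: [0.001, 1.0, 0.0, 0.0]
force: [-0.4, -0.6, 0.5]
width: 0.0009
finger_force: 0.0
```

drive_tool(
  commands=[
    [[-0.6,0.1,0,0,0,0,1],[-0.6,0.1,0,0,0,0,1]],
  ],
)

```text
time: 33.9
eef_pos: [0.4689, 0.2401, 0.0399]
tool_rot: [0.001, 1.0, 0.0, -0.001]
force: [-3.5, 2.6, -0.4]
width: 0.0001
finger_force: 1.4
```

drive_tool(
  commands=[
    [[-0.5,0,0,0,0,0,1]],
  ],
)

```text
time: 34.0
eef_pos: [0.4739, 0.2403, 0.0399]
tool_rot: [0.0, 1.0, 0.0, -0.001]
force: [-2.2, 2.3, 0.1]
width: 0.0005
finger_force: 1.0
```

drive_tool(
  commands=[
    [[-0.4,0,0,0,0,0,1]],
  ],
)

```text
time: 34.1
eef_pos: [0.4781, 0.2403, 0.04]
tool_rot: [0.0, 1.0, 0.0, -0.0]
force: [-1.4, 1.3, -0.6]
width: 0.0004
finger_force: 0.8
```

drive_tool(
  commands=[
    [[-0.4,0,0,0,0,0,1]],
  ],
)

```text
time: 34.2
eef_pos: [0.4821, 0.2403, 0.04]
tool_rot: [0.0, 1.0, -0.0, -0.0]
force: [-0.8, 1.3, 0.3]
width: 0.0006
finger_force: 0.7
```

drive_tool(
  commands=[
    [[-0.3,0,0,0,0,0,1]],
  ],
)

```text
time: 34.3
eef_pos: [0.4852, 0.2402, 0.0401]
tool_rot: [0.0, 1.0, -0.0, 0.0]
force: [-1.6, 1.6, 0.5]
width: 0.0008
finger_force: 0.6
```

drive_tool(
  commands=[
    [[-0.2,0,0,0,0,0,1]],
  ],
)

```text
time: 34.4
eef_pos: [0.4871, 0.2402, 0.0401]
tool_rot: [0.0, 1.0, -0.0, 0.0]
force: [-5.8, 1.5, 1.9]
width: 0.0004
finger_force: 2.8
```

drive_tool(
  commands=[
    [[-0.2,0,0,0,0,0,1]],
  ],
)

```text
time: 34.5
eef_pos: [0.4873, 0.2403, 0.04]
tool_rot: [0.0, 1.0, -0.0, -0.002]
force: [-16.7, 1.3, 10.4]
width: 0.0001
finger_force: 8.2
```

drive_tool(
  commands=[
    [[1.5,0,0,0,0,0,1],[2,0,0,0,0,0,1],[0,0,-4,0,0,0,1],[0,0,-4.5,0,0,0,1],[0,0,0,0,0,0,1]],
  ],
)

```text
time: 35.0
eef_pos: [0.4567, 0.2409, 0.1305]
tool_rot: [0.0, 1.0, 0.001, 0.005]
force: [0.3, -0.7, -1.2]
width: 0.0006
finger_force: 0.0
```

drive_tool(
  commands=[
    [[0,-4.5,0,0,0,0,1],[0,-4.5,0,0,0,0,1],[0,-4.5,0,0,0,0,1],[0,0,0,0,0,0,1]],
  ],
)

```text
time: 35.4
eef_pos: [0.454, 0.1013, 0.1247]
tool_rot: [0.003, 1.0, -0.001, -0.0]
force: [-0.2, 0.7, -0.6]
width: 0.0003
finger_force: 0.0
```

Run:
```python
from h import *
f=shot("m");o=ctrl.get_obs();print(o["eef_pos"],o["force"])
a=cv2.resize(f["scene"][110:250,240:440],(700,490),interpolation=cv2.INTER_CUBIC)
cv2.imwrite("pics/cm.png",a)
```

```text
[0.4539 0.1047 0.1248] [-1.0163  0.6481 -0.2811]
```

View pics/cm.png

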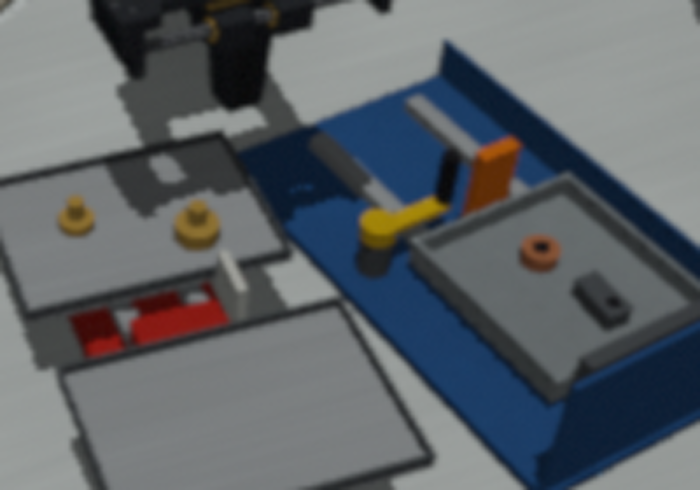

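The lever lies across behind the tray, which is home with both fittings in it. I have now viewed 16 pictures, two over the limit of 14, so I'll work from numbers only from here.

Run:
```python
from h import *
f=cv2.imread("pics/scene_m.png")
for l,r in(("w50",(252,160,20,22)),("w100",(288,160,18,24))):
    c,a,b=blob(f,(18,100,50),(35,255,255),r);print(l,c,a,[ray("scene",*c,z) for z in(.078,.082)])
```

```text
w50 [261.4231 171.7179] 78 [array([ 0.446 , -0.0097,  0.078 ]), array([ 0.4501, -0.0111,  0.082 ])]
w100 [295.84  174.344] 125 [array([0.486 , 0.0593, 0.078 ]), array([0.4898, 0.0574, 0.082 ])]
```

drive_tool(
  commands=[
    [[-1.7,-2.3,0,0,0,0,0.3],[-1.6,-2.3,0,0,0,0,0.3],[0,0,2,0,0,0,0.3],[0,0,2,0,0,0,0.3],[0,0,1,0,0,0,0.3]],
  ],
)

```text
time: 36.0
eef_pos: [0.4861, 0.0605, 0.0734]
tool_rot: [-0.001, 1.0, 0.0, -0.001]
force: [0.5, 0.4, 0.5]
width: 0.0309
finger_force: 0.0
```

drive_tool(
  commands=[
    [[0,0,0.7,0,0,0,0.3],[0,0,0,0,0,0,0.3]],
  ],
)

```text
time: 36.2
eef_pos: [0.4866, 0.0599, 0.0677]
tool_rot: [-0.0, 1.0, 0.0, -0.0]
force: [0.2, 0.2, 0.3]
width: 0.0309
finger_force: 0.0
```

drive_tool(
  commands=[
    [[0,0,0,0,0,0,1],[0,0,0,0,0,0,1],[0,0,0,0,0,0,1],[0,0,0,0,0,0,1]],
  ],
)

```text
time: 36.6
eef_pos: [0.4871, 0.0594, 0.0686]
tool_rot: [0.0, 1.0, 0.0, 0.001]
force: [0.4, 1.5, 3.0]
width: 0.0116
finger_force: 25.0
```

drive_tool(
  commands=[
    [[0,0,-2,0,0,0,1],[0,0,-3.5,0,0,0,1],[0,0,-3.5,0,0,0,1],[0.4,-4.4,0,0,0,0,1],[0.4,-4.7,0,0,0,0,1]],
  ],
)

```text
time: 37.1
eef_pos: [0.4788, -0.0322, 0.1591]
tool_rot: [-0.001, 1.0, -0.0, 0.001]
force: [0.9, -0.6, -1.3]
width: 0.0115
finger_force: 25.0
```

drive_tool(
  commands=[
    [[0.4,-4.7,0,0,0,0,1],[0.4,-4.7,0,0,0,0,1],[0.4,-4.7,0,0,0,0,1],[0.4,-4.7,0,0,0,0,1],[0.4,-4.7,0,0,0,0,1]],
  ],
)

```text
time: 37.6
eef_pos: [0.4579, -0.2687, 0.1582]
tool_rot: [0.0, 1.0, -0.0, -0.0]
force: [0.8, 0.5, -0.6]
width: 0.0111
finger_force: 25.0
```

drive_tool(
  commands=[
    [[0.2,-4.7,0,0,0,0,1],[0,0,3,0,0,0,1],[0,0,4,0,0,0,1],[0,0,4,0,0,0,1],[0,0,0,0,0,0,1]],
  ],
)

```text
time: 38.1
eef_pos: [0.4543, -0.3117, 0.0438]
tool_rot: [0.0, 1.0, 0.003, -0.003]
force: [0.3, 0.6, -0.8]
width: 0.0115
finger_force: 25.0
```

Run:
```python
from h import *
f=shot("n");o=ctrl.get_obs();print(o["eef_pos"],o["width"],o["finger_force"])
for r in((85,230,35,28),(95,262,36,30)):
    c,a,b=blob(f["scene"],(18,100,50),(35,255,255),r);print(c,a,ray("scene",*c,.014))
```

```text
[ 0.4568 -0.314   0.049 ] 0.010881623954095782 24.974181354045868
[103.7936 244.3772] 281 [ 0.4581 -0.3836  0.014 ]
[114.7794 275.6618] 340 [ 0.5493 -0.3737  0.014 ]
```

drive_tool(
  commands=[
    [[0,0,2,0,0,0,1],[0,0,1.5,0,0,0,1],[0,0,0.6,0,0,0,1],[0,0,0,0,0,0,1],[0,0,0,0,0,0,0.4]],
  ],
)

```text
time: 38.7
eef_pos: [0.4573, -0.3144, 0.0088]
tool_rot: [0.0, 1.0, -0.001, 0.001]
force: [-0.0, -0.6, 1.4]
width: 0.017
finger_force: 0.0
```

drive_tool(
  commands=[
    [[0,0,0,0,0,0,0.4],[0,0,0,0,0,0,0.4],[0,0,-2,0,0,0,0.4],[0,0,-4.5,0,0,0,0.4],[0,0,-4.5,0,0,0,0.4]],
  ],
)

```text
time: 39.2
eef_pos: [0.4563, -0.3134, 0.1185]
tool_rot: [0.0, 1.0, 0.0, -0.0]
force: [0.6, -1.0, -0.2]
width: 0.0265
finger_force: 0.0
```

drive_tool(
  commands=[
    [[0.2,4.7,-1,0,0,0,0.4],[0.2,4.7,0,0,0,0,0.4],[0.2,4.7,0,0,0,0,0.4],[0.2,4.7,0,0,0,0,0.4],[0,0,0,0,0,0,0.4]],
  ],
)

```text
time: 39.7
eef_pos: [0.4482, -0.1215, 0.1276]
tool_rot: [-0.002, 1.0, 0.0, -0.0]
force: [0.2, -0.1, -0.4]
width: 0.0261
finger_force: 0.0
```

Run:
```python
from h import *
f=shot("o");o=ctrl.get_obs();print(o["eef_pos"])
im=f["scene"];m=cv2.inRange(cv2.cvtColor(im,cv2.COLOR_BGR2HSV),(18,100,50),(35,255,255))
N,_,st,ce=cv2.connectedComponentsWithStats(m)
for i in range(1,N):
    if st[i,4]>25:print(ce[i],st[i,4],ray("scene",*ce[i],.014)[:2],ray("scene",*ce[i],.084)[:2])
```

```text
[ 0.449  -0.1254  0.1277]
[541.534   8.068] 294 [-0.089   1.4696] [0.0299 1.2982]
[555.7333   1.3   ] 30 [-0.1175  1.5824] [0.0043 1.3997]
[396.      31.5968] 62 [-0.1506  0.7834] [-0.0254  0.6806]
[507.4598  78.2102] 5257 [0.2846 0.9208] [0.3662 0.8042]
[219.6207 117.5517] 29 [ 0.1135 -0.0113] [ 0.2123 -0.0347]
[261.08   170.2667] 75 [0.3746 0.0153] [ 0.4473 -0.0108]
[352.9105 172.9684] 190 [0.4776 0.2243] [0.5399 0.1773]
[135.5758 233.2727] 165 [ 0.4545 -0.3151] [ 0.5192 -0.3082]
[103.75   244.2569] 288 [ 0.4577 -0.3837] [ 0.5221 -0.3699]
[114.6706 275.7176] 340 [ 0.5493 -0.3739] [ 0.6045 -0.3611]
```

drive_tool(
  commands=[
    [[0.1,3.9,0,0,0,0,0.35],[0.1,3.9,0,0,0,0,0.35],[0.1,3.7,0,0,0,0,0.35],[0,0,3,0,0,0,0.35],[0,0,2,0,0,0,0.35]],
  ],
)

```text
time: 40.3
eef_pos: [0.4461, -0.011, 0.0763]
tool_rot: [0.0, 1.0, -0.0, 0.0]
force: [0.5, -0.3, 0.3]
width: 0.0287
finger_force: 0.0
```

drive_tool(
  commands=[
    [[0,0,1,0,0,0,0.35],[0,0,0.4,0,0,0,0.35],[0,0,0,0,0,0,0.35],[0,0,0,0,0,0,1],[0,0,0,0,0,0,1]],
  ],
)

```text
time: 40.8
eef_pos: [0.4463, -0.011, 0.0638]
tool_rot: [0.0, 1.0, -0.0, 0.001]
force: [-0.6, 1.1, -0.3]
width: 0.0146
finger_force: 0.1
```

drive_tool(
  commands=[
    [[0,0,0,0,0,0,1],[0,0,0,0,0,0,1],[0,0,0,0,0,0,1]],
  ],
)

```text
time: 41.1
eef_pos: [0.4459, -0.0108, 0.0633]
tool_rot: [0.0, 1.0, -0.0, 0.0]
force: [0.6, -0.0, 0.0]
width: 0.0106
finger_force: 25.0
```

drive_tool(
  commands=[
    [[0,0,-2,0,0,0,1],[0,0,-4,0,0,0,1],[0,0,-3.7,0,0,0,1],[-1.4,-4.2,0,0,0,0,1],[-1.4,-4.2,0,0,0,0,1]],
  ],
)

```text
time: 41.6
eef_pos: [0.4744, -0.0954, 0.1614]
tool_rot: [-0.001, 1.0, -0.001, 0.001]
force: [0.2, 0.5, -0.0]
width: 0.0106
finger_force: 25.0
```

drive_tool(
  commands=[
    [[-1.4,-4.3,0,0,0,0,1],[-1.4,-4.3,0,0,0,0,1],[-1.4,-4.3,0,0,0,0,1],[-1.4,-4.3,0,0,0,0,1],[-1.4,-4.2,0,0,0,0,1]],
  ],
)

```text
time: 42.1
eef_pos: [0.5438, -0.3105, 0.1599]
tool_rot: [0.0, 1.0, 0.0, -0.0]
force: [0.6, 0.0, -0.4]
width: 0.0105
finger_force: 25.0
```

drive_tool(
  commands=[
    [[0,0,4,0,0,0,1],[0,0,4,0,0,0,1],[0,0,3,0,0,0,1],[0,0,0,0,0,0,1],[0,0,0,0,0,0,1]],
  ],
)

```text
time: 42.6
eef_pos: [0.5439, -0.3089, 0.051]
tool_rot: [0.0, 1.0, -0.0, 0.0]
force: [0.6, 0.5, -0.2]
width: 0.0107
finger_force: 25.0
```

drive_tool(
  commands=[
    [[0,0,3,0,0,0,1],[0,0,1.5,0,0,0,1],[0,0,0.8,0,0,0,1],[0,0,0,0,0,0,1],[0,0,0,0,0,0,0.4]],
  ],
)

```text
time: 43.1
eef_pos: [0.5441, -0.3091, -0.0017]
tool_rot: [0.0, 1.0, -0.001, 0.001]
force: [0.1, -0.2, -0.0]
width: 0.0167
finger_force: 0.0
```

drive_tool(
  commands=[
    [[0,0,0,0,0,0,0.4],[0,0,0,0,0,0,0.4],[0,0,-2,0,0,0,0.4],[0,0,-4.5,0,0,0,0.4],[0,0,-4.5,0,0,0,0.4]],
  ],
)

```text
time: 43.6
eef_pos: [0.5433, -0.3085, 0.1084]
tool_rot: [0.0, 1.0, 0.0, -0.0]
force: [-0.0, 0.7, 0.9]
width: 0.0267
finger_force: 0.0
```

drive_tool(
  commands=[
    [[1,4.5,-2,0,0,0,0.4],[1,4.5,0,0,0,0,0.4],[1,4.5,0,0,0,0,0.4],[1,0,0,0,0,0,0.4],[0,0,0,0,0,0,0.4]],
  ],
)

```text
time: 44.1
eef_pos: [0.5034, -0.1737, 0.1277]
tool_rot: [-0.0, 1.0, -0.0, 0.0]
force: [0.0, 0.2, -0.2]
width: 0.0263
finger_force: 0.0
```

drive_tool(
  commands=[
    [[0,0,0,0,0,0,0.4],[0,0,0,0,0,0,0.4],[0,0,0,0,0,0,0.4],[0,0,0,0,0,0,0.4],[0,0,0,0,0,0,0.4]],
  ],
)

```text
time: 44.6
eef_pos: [0.5038, -0.1743, 0.1269]
tool_rot: [0.0, 1.0, 0.0, -0.0]
force: [0.6, -0.2, -0.9]
width: 0.0261
finger_force: 0.0
```

Run:
```python
from h import *
f=shot("p");o=ctrl.get_obs();print(o["time"],o["eef_pos"],o["force"],o["finger_force"])
im=f["scene"];m=cv2.inRange(cv2.cvtColor(im,cv2.COLOR_BGR2HSV),(18,100,50),(35,255,255))
N,_,st,ce=cv2.connectedComponentsWithStats(m)
for i in range(1,N):
    if 25<st[i,4]<400 and ce[i][1]>120:print(ce[i],st[i],ray("scene",*ce[i],.014)[:2])
a=blob(im,(5,80,60),(16,255,255),(360,155,40,40));b=blob(f["top"],(5,80,60),(16,255,255),(160,160,40,50));print("boss/handle",a[:2],b[:2])
for n in("m",):
    q=cv2.imread(f"pics/scene_{n}.png");d=cv2.absdiff(q[125:225,330:450],im[125:225,330:450]).max(2);print("booth diff px",(d>40).sum())
# lever angle from yellow blob in top
c,ar,r=blob(f["top"],(18,120,80),(35,255,255),(180,215,45,45));print("lever top",c,r)
```

```text
44.7 [ 0.5037 -0.1741  0.127 ] [0.5287 0.6444 1.0126] 0.0
[201.2051 140.9487] [197 138  10   6  39] [ 0.1976 -0.0912]
[352.9105 172.9684] [343 166  25  15 190] [0.4776 0.2243]
[135.6303 233.3273] [129 226  15  15 165] [ 0.4548 -0.315 ]
[103.7083 244.191 ] [ 94 236  20  18 288] [ 0.4575 -0.3837]
[145.4701 262.4957] [140 257  12  12 117] [ 0.5418 -0.3103]
[114.7243 275.651 ] [104 266  22  20 341] [ 0.5492 -0.3738]
boss/handle (array([379.3813, 161.575 ]), np.int32(160)) (array([172.5, 209. ]), np.int32(6))
booth diff px 363
lever top [201.1887 233.1761] ((200.0, 232.5), (9.0, 24.0), 90.0)
```

Run:
```python
from h import *
def an(p,n,roi):
    im=cv2.imread(p);x,y,w,h=roi;m=cv2.inRange(cv2.cvtColor(im,cv2.COLOR_BGR2HSV),(18,120,60),(35,255,255))
    P=np.array([ray(n,u,v,.046)[:2] for v,u in np.argwhere(m[y:y+h,x:x+w])+[y,x]]);C=P.mean(0);w_,V=np.linalg.eigh(np.cov((P-C).T));d=V[:,1];return C,np.degrees(np.arctan2(d[1],d[0]))%180
print("start",an("pics/top_j.png","top",(195,220,25,40)),an("pics/scene_j.png","scene",(330,150,40,40)))
print("now",an("pics/top_p.png","top",(180,215,45,45)),an("pics/scene_p.png","scene",(335,155,40,30)))
```

```text
start (array([0.4926, 0.1895]), np.float64(179.457660447546)) (array([0.492 , 0.1881]), np.float64(177.1749609337717))
now (array([0.5053, 0.2046]), np.float64(96.43549360911383)) (array([0.5061, 0.2031]), np.float64(98.11339513788171))
```

```bash
python3 -c "
from rig import ctrl
print(ctrl.job_done())"
```

```text
the job is handed in; nothing more can be done
None
```

I handed the job in: by my measurements the fittings are in the locked tray, all four weights are in their box and the balance is empty, but the hand-in returned no verdict and I viewed 16 pictures against the limit of 14.

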